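# Fit the colour-coded dividers into the pan-lid rail and lock its gate

## Task

Set up the pan-lid rail by the griddle: throw its gate lever to the white-marked notch, slide every loose divider frame on the counter (three or four of them) in through the open end of the channel and along to the tab of its own colour, and while they stand there throw the lever back into the red-marked notch to lock them in. Each divider should stand upright and square on its tab, let go, and the blue cup, salt jar, timer and oil bottle are to be left where they are.

Things in the scene. Friction and masses are not known exactly. Their poses are not given: they have to be found in the camera images.
- rail: fixed pan-lid rail: aluminium base 390 x 90 x 4 mm (x from -200 to 190), C-channel along its middle, mouth at x = -130, black end stop at x = 184. Inside 40 wide, 9 tall: floor 4 mm, lips 13 to 16 mm above the counter; slot between the lips 14 wide, so a shoe can enter only at the mouth. Origin: on its underside; x along the channel from mouth to closed end, y across towards the lever, z up
- rail_mouth (a point): middle of the channel's open mouth at floor height; axes as the rail's. Outside it the same floor goes on for 70 mm as an open-topped apron where a shoe can be set down, with 8 mm tall guides 56 mm apart at the outer end narrowing to 40 at the mouth
- gate_pivot (a point): on the gate lever's upright pivot axis (rail x = -145, y = 58), 45 mm above the counter; axes as the rail's. The lever swings over a black notch plate (135 x 78 mm, 8 tall, centred at rail x = -145, y = 84) with marks: red at the lever's locked place, white at its open place
- gate (a joint): gate lever angle, rad, growing anticlockwise from above: 0 in the RED notch (locked: rubber stop finger crosses the slot 15 mm outside the mouth), 1.571 in the WHITE notch (open, finger 58 mm clear of the middle line), 0.785 in an unmarked notch. A sprung ball pulls it in from within 0.1 rad and holds it; about 3 N at the knob frees it. Elsewhere it stays where left. Stops at -0.12 and 1.69
- gate_knob (a point): on the axis of the lever's upright red round handle (16 mm across, from 21 to 69 mm above the counter), at 53 mm height. It moves on a circle of 75 mm radius about the pivot: from the pivot it lies 45 degrees from the rail's +x towards +y when locked, 135 degrees (back beside the apron) when open
- div_blue: blue divider frame, loose, 100 to 200 g, standing on its shoe; may be absent. Origin: middle of the shoe underside. Grey nylon shoe, easy-running, 50 (x) x 36 (y) x 6 tall, neck 30 x 8 up to 16 mm, open frame 80 wide (y), 10 thick (x), from 16 to 86 mm up; grip its top bar (10 thick, 72 to 86 mm up). In the channel its x lies along the rail, either way round, the shoe on the floor under the lips
- div_yellow: yellow divider frame, loose, 100 to 200 g, standing on its shoe; may be absent. Origin: middle of the shoe underside. Grey nylon shoe, easy-running, 50 (x) x 36 (y) x 6 tall, neck 30 x 8 up to 16 mm, open frame 80 wide (y), 10 thick (x), from 16 to 86 mm up; grip its top bar (10 thick, 72 to 86 mm up). In the channel its x lies along the rail, either way round, the shoe on the floor under the lips
- div_green: green divider frame, loose, 100 to 200 g, standing on its shoe; may be absent. Origin: middle of the shoe underside. Grey nylon shoe, easy-running, 50 (x) x 36 (y) x 6 tall, neck 30 x 8 up to 16 mm, open frame 80 wide (y), 10 thick (x), from 16 to 86 mm up; grip its top bar (10 thick, 72 to 86 mm up). In the channel its x lies along the rail, either way round, the shoe on the floor under the lips
- div_purple: purple divider frame, loose, 100 to 200 g, standing on its shoe; may be absent. Origin: middle of the shoe underside. Grey nylon shoe, easy-running, 50 (x) x 36 (y) x 6 tall, neck 30 x 8 up to 16 mm, open frame 80 wide (y), 10 thick (x), from 16 to 86 mm up; grip its top bar (10 thick, 72 to 86 mm up). In the channel its x lies along the rail, either way round, the shoe on the floor under the lips
- tab_blue: blue colour tab, a 14 mm wide fixed mark on both sides of the channel: the place of the blue divider. Origin: on the rail's middle line at the height of the channel floor; axes as the rail's. The four tabs are 70 mm apart (rail x = -60, 10, 80, 150), in an order that changes from start to start
- tab_yellow: yellow colour tab, a 14 mm wide fixed mark on both sides of the channel: the place of the yellow divider. Origin: on the rail's middle line at the height of the channel floor; axes as the rail's. The four tabs are 70 mm apart (rail x = -60, 10, 80, 150), in an order that changes from start to start
- tab_green: green colour tab, a 14 mm wide fixed mark on both sides of the channel: the place of the green divider. Origin: on the rail's middle line at the height of the channel floor; axes as the rail's. The four tabs are 70 mm apart (rail x = -60, 10, 80, 150), in an order that changes from start to start
- tab_purple: purple colour tab, a 14 mm wide fixed mark on both sides of the channel: the place of the purple divider. Origin: on the rail's middle line at the height of the channel floor; axes as the rail's. The four tabs are 70 mm apart (rail x = -60, 10, 80, 150), in an order that changes from start to start
- mug: bystander: small blue cup with handle, 66 across, 65 tall
- salt: bystander: white salt jar with steel cap, 52 across, 75 tall
- timer: bystander: white kitchen timer, 64 across, 58 tall
- oil: bystander: amber oil bottle, 60 across, 150 tall

How it is judged:
On the way, in this order (a step that is already met when the one before it is completed fails the run):
1. the gate lever is in the white-marked notch (value of joint gate between 1.46 and 1.68 rad), for 0.2 s.
2. with the lever in the white notch, every divider present stands in the channel on the tab of its colour (all of step 1 and x of div_blue in the frame of tab_blue between -0.008 and 0.008 m and y of div_blue in the frame of tab_blue between -0.006 and 0.006 m and z of div_blue in the frame of tab_blue between -0.003 and 0.004 m and angle between each of div_blue, div_yellow, div_green, div_purple's own z axis and vertical below 0.12 rad and angle between the x axis of div_blue and the x axis of tab_blue, either way round below 0.12 rad and x of div_yellow in the frame of tab_yellow between -0.008 and 0.008 m and y of div_yellow in the frame of tab_yellow between -0.006 and 0.006 m and z of div_yellow in the frame of tab_yellow between -0.003 and 0.004 m and angle between the x axis of div_yellow and the x axis of tab_yellow, either way round below 0.12 rad and x of div_green in the frame of tab_green between -0.008 and 0.008 m and y of div_green in the frame of tab_green between -0.006 and 0.006 m and z of div_green in the frame of tab_green between -0.003 and 0.004 m and angle between the x axis of div_green and the x axis of tab_green, either way round below 0.12 rad and x of div_purple in the frame of tab_purple between -0.008 and 0.008 m and y of div_purple in the frame of tab_purple between -0.006 and 0.006 m and z of div_purple in the frame of tab_purple between -0.003 and 0.004 m and angle between the x axis of div_purple and the x axis of tab_purple, either way round below 0.12 rad), for 0.2 s.
3. the gate lever is in the red-marked notch with the dividers still on their tabs (value of joint gate between -0.11 and 0.11 rad and x of div_blue in the frame of tab_blue between -0.008 and 0.008 m and y of div_blue in the frame of tab_blue between -0.006 and 0.006 m and z of div_blue in the frame of tab_blue between -0.003 and 0.004 m and angle between each of div_blue, div_yellow, div_green, div_purple's own z axis and vertical below 0.12 rad and angle between the x axis of div_blue and the x axis of tab_blue, either way round below 0.12 rad and x of div_yellow in the frame of tab_yellow between -0.008 and 0.008 m and y of div_yellow in the frame of tab_yellow between -0.006 and 0.006 m and z of div_yellow in the frame of tab_yellow between -0.003 and 0.004 m and angle between the x axis of div_yellow and the x axis of tab_yellow, either way round below 0.12 rad and x of div_green in the frame of tab_green between -0.008 and 0.008 m and y of div_green in the frame of tab_green between -0.006 and 0.006 m and z of div_green in the frame of tab_green between -0.003 and 0.004 m and angle between the x axis of div_green and the x axis of tab_green, either way round below 0.12 rad and x of div_purple in the frame of tab_purple between -0.008 and 0.008 m and y of div_purple in the frame of tab_purple between -0.006 and 0.006 m and z of div_purple in the frame of tab_purple between -0.003 and 0.004 m and angle between the x axis of div_purple and the x axis of tab_purple, either way round below 0.12 rad), for 0.2 s.
At the end, for the whole second after the job is handed in: Every divider present stands in the channel within 8 mm along the rail of the middle of its tab (6 mm across, shoe on the channel floor), upright and square within 0.12 rad, at rest and released, and the gate lever is within 0.11 rad of the red-marked notch (joint value 0) (all of step 3 and linear speed of each of div_blue, div_yellow, div_green, div_purple below 0.02 m/s and contact force between each of div_blue, div_yellow, div_green, div_purple and the fingers below 0.2 N); the robot touches nothing.
It fails at once if a bystander (cup, salt jar, timer or oil bottle) is moved more than 4 cm (distance of any of mug, salt, timer, oil from where it was at the start of the episode above 0.04 m).
Of div_blue, div_yellow, div_green, div_purple only 3 to 4 are there at a start; the rules pass over those that are not, and their reading is None.
At some moment in a run one of div_blue, div_yellow, div_green, div_purple may be knocked a few centimetres aside while the robot is not near it.
Once in a run the grip may slacken for a moment while it holds something.
It also fails if it takes over 208 s, if anything falls off the work surface, if the arm or the gripper's body presses on something with over 40 N, if the wrist force passes 120 N, or if a joint passes its speed limit or range.

## Robot

A 6-joint arm with a two-finger parallel gripper is mounted at the origin on the work surface. World frame = base frame: x ahead of the robot, y to its left, z up, the work surface at z = 0. Lengths are in m, angles in rad, forces in N, time in s.
With the tool pointing down it reaches from about 0.375 to 0.9 m from the base axis. Payload 3.1 kg.
Tool frame: the origin (TCP) lies midway between the tips of the shut fingers; the grasp point (between the pads) lies ctrl.hold_point_z behind it (ctrl.hold_point_z is the distance from the TCP to the grasp point, in m); z points along the fingers, y is the line along which they close (so a half turn about z gives the same grasp; the last joint's range is limited). The gripper opens to 87 mm and grips with 3 to 60 N. Pads are 19 mm wide; open, the fingers measure 117 mm over their backs; the gripper's body (75 mm by 190 mm) begins 51 mm behind the grasp point.
Start: joints at [1.163, 0.527, 1.433, -0, 1.181, -0.178], TCP at [0.142, 0.609, 0.194] pointing down, gripper open.
Joint ranges: [-3.08, 3.08], [-0.75, 2.2], [0.22, 2.44], [-1.43, 4.57], [0, 2.65], [-2.85, 2.85]. Speed limits (rad/s): [2.79, 2.79, 3.14, 3.14, 3.14, 3.14].

## Interface

Orientations are given as a rotation vector (axis times angle).
In Python, from plant import ctrl gives the robot as it stands.
- The arm moves only by the tool drive_tool, never from a script. Its argument "increments" is a list of rows, each a list of 3 entries, a list of its own where there are three numbers: the shift along the world's x, y, z in cm, then the turn, a rotation vector about the world's x, y, z in degrees, then the finger opening in cm, from 0 to 8.7. A call has 1 to 5 rows; each row is the pose to reach, as a shift and turn from the pose commanded when the call began; what a row does not reach only later rows make up. A row lasts 1/8 s, in which the tool goes at most 62.5 mm and 10.7 degrees, less where a joint would pass 70% of its speed; a pose out of reach is approached as far as the arm can. A call with a gripper value outside its range is refused whole. The fingers move at their own pace and stop on an object; the grip force is fixed at half the most. Time passes only in rows, so rows that repeat a pose let the fingers close. It gives the time, the measured TCP pose, the force, the opening and the grip force at its end, in the units of the state.
- ctrl.get_state(): the state, without advancing time (a new reading comes with each control period).
- ctrl.capture(name): name is "scene" or "top" or "wrist"; returns a dict with "frame" (384x512x3 uint8, red, green, blue), "fx", "fy", "cx", "cy" (pixels), "dist" ([k1, k2, p1, p2, k3] as OpenCV has them; the pictures are not rectified), "world_to_cam" (4x4, takes a point from world to camera coordinates). Camera axes: x right, y down, z forward; pixel columns grow to the right and rows downward; lengths in m; the calibration is good to about 2 mm. A picture is of the moment at which its call begins. There is no depth.
- ctrl.finish_job(): hands the job in; it is judged then, once.
Trained networks look in the newest picture that a camera, given by its name, has taken for a name from the list of things; names that differ only in an ending like _2 or _b are one class to them, and where a whole thing is asked for, a point or a joint stands for the part that bears it (a point fixed in the world has none). Each returns a list of dicts, best first, with "p" (0 to 1); they miss things now and then, are a little off and sometimes report something else, mostly with a low value. They report only what shows in the picture. A call takes as long as a camera call.
- ctrl.masks_of(name, camera): "pixels" (384x512 bool, what is visible of it) and "pixel" ([column, row] in pixels, amid what is visible of it).
- ctrl.tip_of(name, camera): "pixel" ([column, row] in pixels: a listed point, or the origin of a listed thing).
The state is a dict: "t": time; "joint_positions": joint angles; "joint_velocities": joint speeds; "tau": joint torques, N m; "eef_pos": TCP position; "orientation": TCP orientation; "wrist_force": force on the tool from outside, world axes, zero at the start; "ft_torque": the same for the moment, N m; "grip_width": opening from 0.0 (shut) to 1.0 (fully open); "finger_force": force on a finger pad.
Only numpy, scipy, OpenCV 4.12 (cv2) and the standard library are available. Lean on these libraries where they do the work, as an engineer would, in place of code of your own. Each camera call takes 0.05 s, during which the arm holds its last target. There are 200 camera calls.

## Working session

There is one attempt and no reset: what is moved stays moved. The work goes in short steps, Python scripts to look and compute and a tool call to move; the robot and the scene stay as the last step left them, time stands still between calls to the robot, and variables do not carry over. Pictures are saved under pics/ and viewed, at most 15 in all, crops included, and the job is handed in when it is done.

Besides the shell and the picture viewer there is one more tool, called after ">>>" by a JSON object that holds its "name" and its "arguments". drive_tool: Moves the arm, as the interface text tells. Its arguments: {"type":"object","properties":{"increments":{"type":"array"}},"required":["increments"]}

```bash
ls; mkdir -p pics; python3 - <<'E'
from plant import ctrl
import cv2
s=ctrl.get_state()
print(s, ctrl.hold_point_z)
for n in ("scene","top"):
    c=ctrl.capture(n); cv2.imwrite(f"pics/{n}0.png",c["frame"][:,:,::-1]); print(n,c["fx"],c["fy"],c["cx"],c["cy"],c["dist"],c["world_to_cam"])
    for k in ["rail_mouth","gate_pivot","gate_knob","div_blue","div_yellow","div_green","div_purple","tab_blue","tab_yellow","tab_green","tab_purple","mug","salt","timer","oil","rail"]:
        print(n,k,[(r["pixel"],round(r["p"],2)) for r in ctrl.tip_of(k,n)][:3])
E
```

```text
pics
{'t': 0.0, 'joint_positions': array([ 1.16252637e+00,  5.28482599e-01,  1.43387730e+00, -3.25507095e-05,
        1.18133548e+00, -1.78464964e-01]), 'joint_velocities': array([ 0.00020531, -0.00058904, -0.00107784, -0.00095786, -0.00062487,
        0.00018254]), 'tau': array([ 7.23004196e-04, -4.40044606e+01, -1.76593351e+01,  6.36117370e-02,
        5.81482379e-02, -1.36793806e-04]), 'eef_pos': array([0.14201933, 0.6078669 , 0.19316952]), 'orientation': array([-0.36009713, -3.1203021 ,  0.00317492]), 'wrist_force': array([ 0.20955911, -0.06917561, -0.70724921]), 'ft_torque': array([ 0.02836847, -0.02461114,  0.00044947]), 'finger_force': 0.0, 'grip_width': 1.0021793537498938} 0.0187
scene 456.42557850254826 456.42557850254826 247.81637650205369 197.2313068967899 [-0.01664178  0.          0.          0.          0.        ] [[-0.47255085  0.88109762  0.01904405  0.25364414]
 [ 0.66226987  0.36928013 -0.65194387 -0.38052402]
 [-0.58145879 -0.29546433 -0.75802804  1.88005516]
 [ 0.          0.          0.          1.        ]]
scene rail_mouth []
scene gate_pivot [([230.5, 173.3], 
[... 943 characters left out ...]
0.          0.          0.          1.        ]]
top rail_mouth [([292.0, 202.2], 0.95)]
top gate_pivot [([302.1, 223.3], 0.56)]
top gate_knob [([293.9, 248.3], 0.53)]
top div_blue [([392.4, 250.1], 0.79), ([137.6, 243.2], 0.58)]
top div_yellow []
top div_green [([389.0, 205.1], 0.87)]
top div_purple [([137.2, 244.3], 0.79)]
top tab_blue [([184.3, 207.7], 0.52)]
top tab_yellow [([240.9, 203.4], 0.45)]
top tab_green [([267.2, 202.8], 0.51), ([184.8, 202.7], 0.51)]
top tab_purple [([137.3, 242.6], 0.69), ([211.1, 201.7], 0.55)]
top mug [([220.6, 142.2], 0.66)]
top salt [([397.2, 165.2], 0.79)]
top timer [([113.4, 188.7], 0.82)]
top oil [([339.2, 138.1], 0.72)]
top rail [([242.0, 203.9], 0.62)]
```

View pics/top0.png

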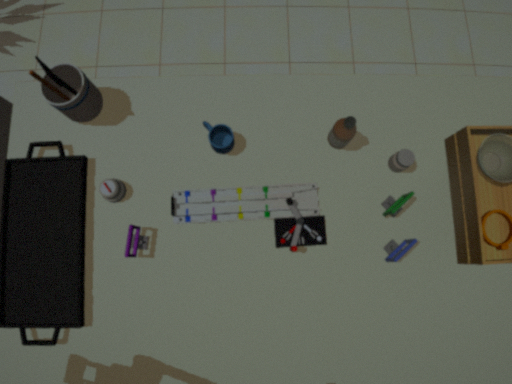

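View pics/scene0.png

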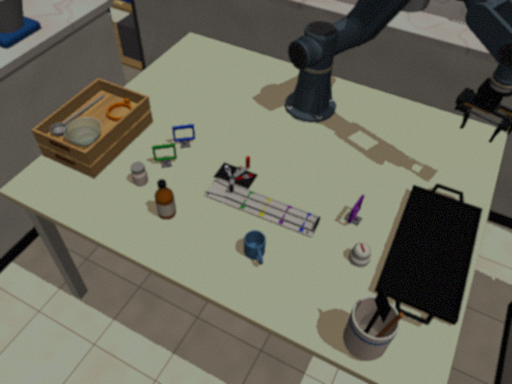

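The top view shows three dividers: blue (≈400,250), green (≈398,205) and purple (≈135,242). The rail's mouth is on the right, with tabs in the order green, yellow, purple, blue. The lever knob (≈295,248) stands in the middle notch, with the red mark lower left and the white mark lower right of it. The scene view agrees. Next I fit the poses.

```bash
cat > h.py <<'E'
from plant import ctrl
import cv2, numpy as np
from scipy.optimize import least_squares
from scipy.spatial.transform import Rotation as R
def K(c): return np.array([[c["fx"],0,c["cx"]],[0,c["fy"],c["cy"]],[0,0,1.]])
def proj(c,P):
    W=np.array(c["world_to_cam"]); return cv2.projectPoints(np.asarray(P,float).reshape(-1,3),cv2.Rodrigues(W[:3,:3])[0],W[:3,3],K(c),np.array(c["dist"]))[0][:,0]
def onplane(c,px,z):
    W=np.array(c["world_to_cam"]); u=cv2.undistortPoints(np.array(px,float).reshape(-1,1,2),K(c),np.array(c["dist"]))[:,0]
    d=np.c_[u,np.ones(len(u))]@W[:3,:3]; o=-W[:3,:3].T@W[:3,3]
    return o+d*((z-o[2])/d[:,2])[:,None]
HUE={"blue":(105,128),"green":(45,85),"purple":(129,160),"yellow":(22,38)}
def cmask(c,col,s=90,v=40):
    h=cv2.cvtColor(c["frame"],cv2.COLOR_RGB2HSV); return cv2.inRange(h,(HUE[col][0],s,v),(HUE[col][1],255,255))
def blobs(c,col,amin=6,**k):
    n,l,st,ce=cv2.connectedComponentsWithStats(cmask(c,col,**k)); return [(st[i,4],ce[i],l==i) for i in range(1,n) if st[i,4]>=amin]
def tool():
    s=ctrl.get_state(); M=R.from_rotvec(s["orientation"]).as_matrix(); return s["eef_pos"],M
E
python3 - <<'E'
from h import *
p,M=tool(); print("tool",p,"\n",M.round(3))
cs={n:ctrl.capture(n) for n in("top","scene")}
for n,c in cs.items():
    for k in HUE: print(n,k,[(b[0],b[1].round(1)) for b in blobs(c,k)])
obs=[("top",(292,202.2),(-.13,0,.004)),("top",(302.1,223.3),None)]
# rail fit from tabs
t={"green":-.06,"yellow":.01,"purple":.08,"blue":.15}
tt={"top":{"green":(267.2,202.8),"yellow":(240.9,203.4),"purple":(211.1,201.7)},"scene":{"blue":(305.8,224.6),"yellow":(266,207.1),"green":(246.1,201),"purple":(287,217.3)}}
pts=[("top",(292,202.2),-.13)]+[(n,px,t[k]) for n in tt for k,px in tt[n].items()]
def f(q):
    r=[]
    for n,px,x in pts: r+=list(proj(cs[n],[q[0]+x*np.cos(q[2]),q[1]+x*np.sin(q[2]),.004])[0]-px)
    return r
s=least_squares(f,[.5,0,1.57],loss="soft_l1"); print(s.x,np.array(f(s.x)).reshape(-1,2).round(1))
E
```

```text
tool [0.14231922 0.60856482 0.19415071] 
 [[-0.974  0.228 -0.   ]
 [ 0.228  0.974  0.   ]
 [ 0.     0.    -1.   ]]
top blue [(np.int32(12), array([219.1, 137.3])), (np.int32(38), array([186.7, 195.1])), (np.int32(48), array([187.2, 216.5])), (np.int32(114), array([404.7, 249.9])), (np.int32(90), array([396.1, 250.4]))]
top green [(np.int32(34), array([265.2, 190.4])), (np.int32(206), array([398.4, 203.5])), (np.int32(8), array([266.5, 207.5])), (np.int32(25), array([266.6, 213.6]))]
top purple [(np.int32(22), array([212.6, 192.4])), (np.int32(30), array([213.7, 215.8])), (np.int32(118), array([128.7, 240.4])), (np.int32(102), array([135.8, 241.3]))]
top yellow [(np.int32(6), array([486.5, 131. ])), (np.int32(7), array([504.3, 131.6])), (np.int32(28), array([482.1, 137.5])), (np.int32(8), array([476.2, 141.2])), (np.int32(10), array([454.3, 156.9])), (np.int32(7), array([463.3, 166. ])), (np.int32(13), array([480.9, 179.5])), (np.int32(6), array([468.3, 181.7])), (np.int32(45), array([490.4, 196.7])), (np.int32(6), array([463.2, 186.8])), (np.int32(43), array([239.1, 192.4])), (np.int
[... 416 characters left out ...]
301., 229.])), (np.int32(10), array([253.1, 235.8])), (np.int32(10), array([247.5, 238.9])), (np.int32(7), array([261.9, 241.6])), (np.int32(8), array([248.6, 250. ])), (np.int32(10), array([255.5, 253. ]))]
scene green [(np.int32(71), array([163.3, 145.8])), (np.int32(63), array([164.5, 158.2])), (np.int32(11), array([242.4, 205.9]))]
scene purple [(np.int32(124), array([355.1, 209.7])), (np.int32(12), array([280.8, 221.4]))]
scene yellow [(np.int32(6), array([119.7,   2.2])), (np.int32(15), array([268.8, 200.1])), (np.int32(26), array([261.7, 212.5]))]
[0.57751824 0.07822795 1.5497311 ] [[-1.5  0.1]
 [-2.8 -0.6]
 [-2.7 -1.3]
 [ 0.8  0.3]
 [-2.1 -0.8]
 [-0.6 -0.2]
 [ 1.  -2.2]
 [-2.7 -2.1]]
```

```bash
cat >> h.py <<'E'
from scipy.optimize import minimize, differential_evolution
def hull(m,c,P):
    q=cv2.convexHull(np.round(proj(c,P)*16).astype(np.int32)); cv2.fillConvexPoly(m,q,255,shift=4)
def box(x0,x1,y0,y1,z0,z1): return np.array([[x,y,z] for x in(x0,x1) for y in(y0,y1) for z in(z0,z1)])
FR=[box(-.005,.005,-.04,.04,.072,.086),box(-.005,.005,-.04,.04,.016,.026),box(-.005,.005,-.04,-.032,.016,.086),box(-.005,.005,.032,.04,.016,.086)]
def render(c,q,z=0):
    m=np.zeros((384,512),np.uint8); ca,sa=np.cos(q[2]),np.sin(q[2])
    for b in FR: hull(m,c,np.c_[q[0]+ca*b[:,0]-sa*b[:,1],q[1]+sa*b[:,0]+ca*b[:,1],b[:,2]+z])
    return m
def fitdiv(cams,col,q0,z=0,rng=(.03,.03,.8),**k):
    obs=[]
    for c in cams:
        m=cmask(c,col,**k); w=render(c,q0,z); w=cv2.dilate(w,np.ones((61,61))); obs.append(cv2.GaussianBlur((m&w).astype(np.float32)/255,(0,0),1.2))
    def cost(q):
        s=0
        for c,o in zip(cams,obs):
            r=cv2.GaussianBlur(render(c,q,z).astype(np.float32)/255,(0,0),1.2); s+=((r-o)**2).sum()/max(o.sum(),1)
        return s
    r=differential_evolution(cost,[(a-d,a+d) for a,d in zip(q0,rng)],popsize=10,maxiter=25,seed=0,tol=1e-4,polish=False)
    r=minimize(cost,r.x,method="Nelder-Mead",options=dict(initial_simplex=r.x+np.array([[0,0,0],[.003,0,0],[0,.003,0],[0,0,.05]])))
    return r.x,r.fun
E
python3 - <<'E'
from h import *
cs={n:ctrl.capture(n) for n in("top","scene")}
mid={.15:(186.95,205.8),.01:(239.5,202.9),.08:(213.15,204.1),-.06:(265.9,202.0)}
for z in(.004,.016):
    P=onplane(cs["top"],list(mid.values()),z); x=np.array(list(mid))
    a=np.polyfit(x,P[:,0],1); b=np.polyfit(x,P[:,1],1); print(z,"origin",a[1],b[1],"yaw",np.arctan2(b[0],a[0]),"scale",np.hypot(a[0],b[0]))
for col,px in(("blue",(395,250)),("green",(393,207)),("purple",(137,243))):
    p=onplane(cs["top"],[px],.0)[0]
    for nm in(["top"],["scene"],["top","scene"]):
        best=min((fitdiv([cs[n] for n in nm],col,[p[0],p[1],y],s=70) for y in(0.78,2.35)),key=lambda r:r[1])
        print(col,nm,p[:2].round(3),best[0].round(4),round(best[1],3))
for n,px,z in(("mug",(221,140),.03),("oil",(342,135),.05),("salt",(402,161),.04),("timer",(113,189),.03),("knob",(293.9,248.3),.053),("pivot",(302.1,223.3),.045)):
    print(n,onplane(cs["top"],[px],z)[0].round(3))
c=ctrl.capture("wrist"); print(c["fx"],c["cx"],c["cy"],np.linalg.inv(np.array(c["world_to_cam"])).round(3))
E
```

```text
0.004 origin 0.5754235007371126 0.07448073261564737 yaw 1.6029515371098242 scale 1.0045645832955457
0.016 origin 0.5738633656001846 0.07422130963303114 yaw 1.6029515371098255 scale 0.992937131030221
blue ['top'] [ 0.441 -0.33 ] [ 0.4412 -0.3268  0.6397] 0.195
blue ['scene'] [ 0.441 -0.33 ] [ 0.4447 -0.3209  0.7066] 0.34
blue ['top', 'scene'] [ 0.441 -0.33 ] [ 0.4399 -0.3222  0.6004] 0.639
green ['top'] [ 0.557 -0.333] [ 0.5597 -0.3273  0.6497] 0.058
green ['scene'] [ 0.557 -0.333] [ 0.5616 -0.3232  0.7294] 0.158
green ['top', 'scene'] [ 0.557 -0.333] [ 0.5593 -0.3237  0.6603] 0.285
purple ['top'] [0.473 0.358] [0.4785 0.3551 1.4496] 0.307
purple ['scene'] [0.473 0.358] [0.4811 0.3583 1.5775] 0.118
purple ['top', 'scene'] [0.473 0.358] [0.4759 0.3564 1.5755] 0.502
mug [0.743 0.132 0.03 ]
oil [ 0.747 -0.191  0.05 ]
salt [ 0.676 -0.353  0.04 ]
timer [0.614 0.418 0.03 ]
knob [ 0.452 -0.052  0.053]
pivot [ 0.515 -0.076  0.045]
285.7708215824855 255.0402864112849 190.05751114937985 [[ 0.228  0.94   0.254  0.073]
 [ 0.974 -0.22  -0.061  0.625]
 [-0.001  0.261 -0.965  0.386]
 [ 0.     0.     0.     1.   ]]
```

>>> {"name": "drive_tool", "arguments": {"increments": [[[20,-20,6],[0,0,15],8.7],[[20,-20,6],[0,0,15],8.7],[[20,-20,6],[0,0,15],8.7],[[20,-20,6],[0,0,15],8.7],[[20,-20,6],[0,0,15],8.7]]}}

```text
t: 2.58
eef_pos: [0.3443, 0.4068, 0.255]
orientation: [-0.047, 3.14, 0.001]
wrist_force: [0.9, 0.5, -0.1]
grip_width: 0.997
finger_force: 0.0
```

>>> {"name": "drive_tool", "arguments": {"increments": [[[13,-27,0],[0,0,0],8.7],[[13,-27,0],[0,0,0],8.7],[[13,-27,0],[0,0,0],8.7],[[13,-27,0],[0,0,0],8.7],[[13,-27,0],[0,0,0],8.7]]}}

```text
t: 3.2
eef_pos: [0.4733, 0.1363, 0.2545]
orientation: [-0.048, 3.14, -0.0]
wrist_force: [1.3, 0.1, -0.8]
grip_width: 1.002
finger_force: 0.0
```

>>> {"name": "drive_tool", "arguments": {"increments": [[[0,-20,0],[0,0,0],8.7],[[0,-20,0],[0,0,0],8.7],[[0,-20,0],[0,0,0],8.7],[[0,-20,0],[0,0,0],8.7],[[0,-20,0],[0,0,0],8.7]]}}

```text
t: 3.82
eef_pos: [0.4722, -0.0617, 0.2541]
orientation: [0.047, -3.141, -0.001]
wrist_force: [-0.5, 0.9, -0.2]
grip_width: 1.004
finger_force: 0.0
```

```bash
python3 - <<'E'
from h import *
p,M=tool(); print("tool",p,"\n",M.round(3))
c=ctrl.capture("wrist"); cv2.imwrite("pics/w1.png",c["frame"][:,:,::-1])
for k,z in (("rail_mouth",.004),("gate_pivot",.045),("gate_knob",.053),("tab_green",.004)):
    r=ctrl.tip_of(k,"wrist"); print(k,[(a["pixel"],round(a["p"],2),onplane(c,[a["pixel"]],z)[0].round(4)) for a in r[:2]])
for col in HUE: print(col,[(b[0],b[1].round(1),onplane(c,[b[1]],.004)[0].round(4)) for b in blobs(c,col,20)])
E
```

```text
tool [ 0.47224933 -0.06174879  0.25412291] 
 [[-1.    -0.03  -0.   ]
 [-0.03   1.     0.001]
 [ 0.     0.001 -1.   ]]
rail_mouth [([259.3, 229.0], 0.8, array([ 0.5876, -0.0516,  0.004 ]))]
gate_pivot [([247.9, 195.6], 0.64, array([ 0.5183, -0.0711,  0.045 ])), ([91.8, 135.1], 0.37, array([ 0.4358, -0.2945,  0.045 ]))]
gate_knob []
tab_green [([245.3, 196.3], 0.63, array([ 0.5315, -0.076 ,  0.004 ])), ([304.0, 225.8], 0.42, array([0.5798, 0.0225, 0.004 ]))]
blue [(np.int32(1054), array([ 67.7, 138.8]), array([ 0.4456, -0.3589,  0.004 ])), (np.int32(70), array([425.9, 205. ]), array([0.5381, 0.2251, 0.004 ]))]
green [(np.int32(324), array([ 89.8, 208.8]), array([ 0.5613, -0.336 ,  0.004 ])), (np.int32(72), array([300.5, 207. ]), array([0.5471, 0.0143, 0.004 ])), (np.int32(24), array([301.2, 219. ]), array([0.5678, 0.017 , 0.004 ])), (np.int32(31), array([300.2, 239.7]), array([0.605 , 0.0179, 0.004 ]))]
purple [(np.int32(103), array([508.2, 187.9]), array([0.5041, 0.3702, 0.004 ])), (np.int32(70), array([385.3, 206. ]), array([0.5416, 0.1549, 0.004 ])), (np.int32(23), array([387. , 217.4]), array([0.5615, 0.161 , 0.004 ])), (np.int32(37), array([383.1, 238.8]), array([0.6003, 0.1603, 0.004 ]))]
yellow [(np.int32(84), array([343.3, 206.6]), array([0.5445, 0.0846, 0.004 ])), (np.int32(25), array([344.8, 217.3]), array([0.563 , 0.0892, 0.004 ])), (np.int32(26), array([103.5, 240.1]), array([ 0.6176, -0.3189,  0.004 ]))]
```

View pics/w1.png

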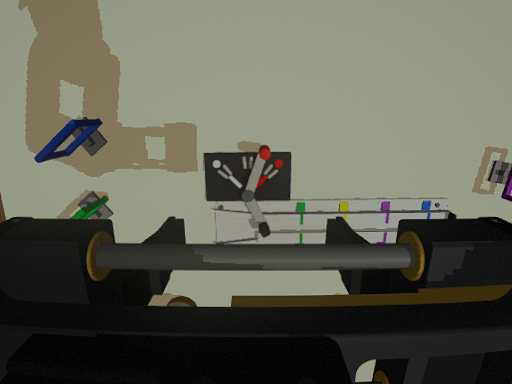

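The wrist view shows the knob's red cap at ≈(265,153), the pivot at (248,196), the red mark right of the lever (280,163) and the white mark at (217,163). So the lever stands between notches, near red. Now I compute the knob's position.

```bash
python3 - <<'E'
from h import *
c=ctrl.capture("wrist"); h=cv2.cvtColor(c["frame"],cv2.COLOR_RGB2HSV)
m=cv2.inRange(h,(0,150,90),(8,255,255))|cv2.inRange(h,(172,150,90),(180,255,255))
n,l,st,ce=cv2.connectedComponentsWithStats(m)
o=np.array([.5745,.0752]); a=1.604; X=np.array([np.cos(a),np.sin(a)]); Y=np.array([-X[1],X[0]])
pv=o-.145*X+.058*Y; print("pivot",pv)
for i in range(1,n):
    if st[i,4]>25: print(st[i],ce[i].round(1),onplane(c,[ce[i]],.069)[0].round(4))
for px in((265,151),(265,153),(265,156)):
    k=onplane(c,[px],.067)[0][:2]; d=k-pv; print(k.round(4),np.hypot(*d).round(4),"gate",np.arctan2(d@Y,d@X)-np.pi/4)
for g in(0,.3,.5,.785,1.2,1.571,1.6): 
    t=g+np.pi/4; print(g,(pv+.075*(np.cos(t)*X+np.sin(t)*Y)).round(4))
print(proj(c,np.r_[pv,.045]), [proj(c,np.r_[pv+.075*(np.cos(t)*X+np.sin(t)*Y),.067]).round(0) for t in(np.pi/4,1.1,1.2,1.3,2.356)])
E
```

```text
pivot [ 0.52134562 -0.07164554]
[258 148  12  12 106] [263.8 153.5] [ 0.4527 -0.0492  0.069 ]
[273 159   9   9  58] [277.4 163.1] [ 0.4648 -0.0306  0.069 ]
[255 175  11  13  59] [260.2 180. ] [ 0.4888 -0.0525  0.069 ]
[ 0.4496 -0.0477] 0.0757 gate 0.43005684163641944
[ 0.4522 -0.0476] 0.0732 gate 0.41709977089508277
[ 0.4562 -0.0474] 0.0695 gate 0.3958437910997237
0 [ 0.4666 -0.0204]
0.3 [ 0.4539 -0.0389]
0.5 [ 0.4487 -0.0529]
0.785 [ 0.4464 -0.0741]
1.2 [ 0.4537 -0.1041]
1.571 [ 0.4701 -0.1264]
1.6 [ 0.4717 -0.1279]
[[246.03691364 197.55202371]] [array([[285., 164.]]), array([[271., 154.]]), array([[266., 152.]]), array([[260., 150.]]), array([[206., 164.]])]
```

>>> {"name": "drive_tool", "arguments": {"increments": [[[-2.1,1.4,-6],[0,0,0],6],[[-2.1,1.4,-12],[0,0,0],6],[[-2.1,1.4,-18],[0,0,0],6],[[-2.1,1.4,-22],[0,0,0],6],[[-2.1,1.4,-22],[0,0,0],6]]}}

```text
t: 4.75
eef_pos: [0.4492, -0.0459, 0.0319]
orientation: [0.052, -3.135, -0.004]
wrist_force: [0.1, 0.2, -0.2]
grip_width: 0.693
finger_force: 0.0
```

>>> {"name": "drive_tool", "arguments": {"increments": [[[0,0,0],[0,0,0],0],[[0,0,0],[0,0,0],0],[[0,0,0],[0,0,0],0],[[0,0,0],[0,0,0],0],[[0,0,0],[0,0,0],0]]}}

```text
t: 5.38
eef_pos: [0.4516, -0.0476, 0.0346]
orientation: [-0.05, 3.14, -0.001]
wrist_force: [1.1, -1.9, 0.6]
grip_width: 0.205
finger_force: 1.1
```

>>> {"name": "drive_tool", "arguments": {"increments": [[[0,0,0],[0,0,0],0],[[0,0,0],[0,0,0],0],[[0,0,0],[0,0,0],0]]}}

```text
t: 5.75
eef_pos: [0.4519, -0.0477, 0.0344]
orientation: [-0.05, 3.14, -0.001]
wrist_force: [0.6, -0.7, 5.0]
grip_width: 0.158
finger_force: 30.0
```

>>> {"name": "drive_tool", "arguments": {"increments": [[[-0.4,-1.2,0],[0,0,0],0],[[-0.5,-2.6,0],[0,0,0],0],[[-0.3,-4.2,0],[0,0,0],0],[[0.2,-5.6,0],[0,0,0],0],[[1.0,-6.9,0],[0,0,0],0]]}}

```text
t: 6.38
eef_pos: [0.4572, -0.1142, 0.0343]
orientation: [0.052, -3.133, -0.008]
wrist_force: [-3.4, 7.4, 12.7]
grip_width: 0.164
finger_force: 30.0
```

>>> {"name": "drive_tool", "arguments": {"increments": [[[0.9,-1.0,0],[0,0,0],0],[[1.0,-1.1,0],[0,0,0],0],[[1.0,-1.1,0],[0,0,0],0],[[1.0,-1.1,0],[0,0,0],0]]}}

```text
t: 6.88
eef_pos: [0.4689, -0.1267, 0.0342]
orientation: [0.052, -3.137, -0.003]
wrist_force: [-3.4, -0.5, 8.6]
grip_width: 0.162
finger_force: 30.0
```

>>> {"name": "drive_tool", "arguments": {"increments": [[[0,0,0],[0,0,0],6],[[0,0,0],[0,0,0],6],[[0,0,6],[0,0,0],6],[[0,0,12],[0,0,0],6],[[0,0,18],[0,0,0],6]]}}

```text
t: 7.5
eef_pos: [0.4708, -0.1273, 0.2153]
orientation: [0.05, -3.14, -0.001]
wrist_force: [2.1, -1.1, -0.7]
grip_width: 0.631
finger_force: 0.0
```

>>> {"name": "drive_tool", "arguments": {"increments": [[[2,-6,3],[0,0,0],6],[[2,-12,4],[0,0,0],6],[[2,-18,4],[0,0,0],6],[[2,-18,4],[0,0,0],6],[[2,-18,4],[0,0,0],6]]}}

```text
t: 8.12
eef_pos: [0.4906, -0.307, 0.2531]
orientation: [0.048, -3.14, -0.004]
wrist_force: [-0.2, -0.6, -0.4]
grip_width: 0.69
finger_force: 0.0
```

```bash
python3 - <<'E'
from h import *
p,M=tool(); print("tool",p,"\n",M.round(3))
c=ctrl.capture("wrist"); cv2.imwrite("pics/w2.png",c["frame"][:,:,::-1])
t=ctrl.capture("top")
for col in("blue","green"): print(col,[(r["pixel"],round(r["p"],2),onplane(c,[r["pixel"]],0)[0].round(4)) for r in ctrl.tip_of("div_"+col,"wrist")[:2]])
q,f=fitdiv([c],"blue",[.442,-.325,.65],s=90,rng=(.03,.03,.8)); print("blue",q.round(4),f)
o=c["frame"][:,:,::-1].copy(); o[cv2.Canny(render(c,q),50,150)>0]=(0,0,255); cv2.imwrite("pics/w2f.png",cv2.resize(o,(768,576)))
np.save("wa.npy",[0])
E
```

```text
tool [ 0.49055343 -0.30700703  0.2531302 ] 
 [[-1.    -0.031 -0.002]
 [-0.031  1.     0.002]
 [ 0.002  0.002 -1.   ]]
blue [([247.3, 127.9], 0.64, array([ 0.4415, -0.3203,  0.    ]))]
green [([245.4, 202.4], 0.62, array([ 0.5607, -0.3205,  0.    ])), ([404.8, 222.4], 0.37, array([ 0.5886, -0.0494,  0.    ]))]
blue [ 0.4411 -0.3241  0.7091] 0.03060848079621792
```

View pics/w2f.png

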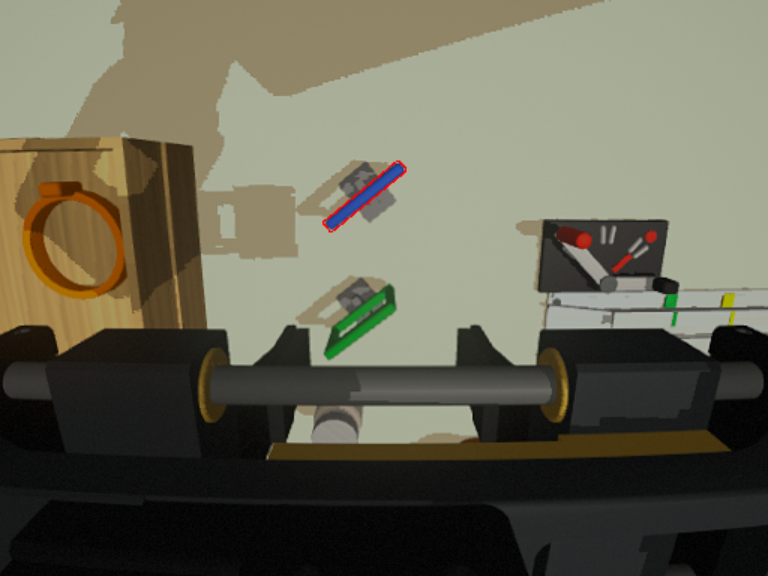

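>>> {"name": "drive_tool", "arguments": {"increments": [[[-5,-1.7,-8],[0,0,-51.2],5],[[-5,-1.7,-8],[0,0,-51.2],5],[[-5,-1.7,-8],[0,0,-51.2],5],[[-5,-1.7,-8],[0,0,-51.2],5],[[-5,-1.7,-8],[0,0,-51.2],5]]}}

```text
t: 8.95
eef_pos: [0.4416, -0.3232, 0.1742]
orientation: [-1.317, -2.852, -0.0]
wrist_force: [0.5, 0.4, -0.2]
grip_width: 0.576
finger_force: 0.0
```

>>> {"name": "drive_tool", "arguments": {"increments": [[[0,0,0],[0,0,0],5],[[0,0,-5],[0,0,0],5],[[0,0,-10],[0,0,0],5],[[0,0,-11.4],[0,0,0],5],[[0,0,-11.4],[0,0,0],5]]}}

```text
t: 9.57
eef_pos: [0.4414, -0.324, 0.0599]
orientation: [-1.309, -2.855, -0.001]
wrist_force: [1.2, -0.3, 0.7]
grip_width: 0.576
finger_force: 0.0
```

```bash
python3 - <<'E'
from h import *
s=ctrl.get_state();p,M=tool(); print("tool",p,np.degrees(np.arctan2(M[1,1],M[0,1])),s["joint_positions"].round(2),s["wrist_force"])
E
```

```text
tool [ 0.44137341 -0.32404613  0.05992398] 40.727685157065345 [-0.84  0.62  1.74 -0.    0.78 -1.55] [ 1.2320185  -0.29845716  0.68873236]
```

>>> {"name": "drive_tool", "arguments": {"increments": [[[0,0,0],[0,0,0],0],[[0,0,0],[0,0,0],0],[[0,0,0],[0,0,0],0],[[0,0,0],[0,0,0],0],[[0,0,0],[0,0,0],0]]}}

```text
t: 10.2
eef_pos: [0.4414, -0.3245, 0.0603]
orientation: [1.312, 2.854, -0.0]
wrist_force: [0.1, -0.0, -0.3]
grip_width: 0.092
finger_force: 0.0
```

>>> {"name": "drive_tool", "arguments": {"increments": [[[0,0,0],[0,0,0],0],[[0,0,0],[0,0,0],0],[[0,0,0],[0,0,0],0]]}}

```text
t: 10.58
eef_pos: [0.4413, -0.3244, 0.0601]
orientation: [-1.312, -2.854, -0.0]
wrist_force: [-0.7, -1.0, 0.3]
grip_width: 0.006
finger_force: 0.0
```

>>> {"name": "drive_tool", "arguments": {"increments": [[[0,0,2],[0,0,0],0],[[0,0,6],[0,0,0],0],[[0,0,10],[0,0,0],0],[[0,0,10],[0,0,0],0]]}}

```text
t: 11.08
eef_pos: [0.4431, -0.3263, 0.1633]
orientation: [1.309, 2.848, -0.005]
wrist_force: [0.2, -0.9, 0.9]
grip_width: 0.004
finger_force: 0.0
```

The fingers closed on nothing, so blue may have been knocked aside. Looking again.

```bash
python3 - <<'E'
from h import *
p,M=tool(); print("tool",p)
c=ctrl.capture("top"); s=ctrl.capture("scene")
for col in HUE: print(col,[(r["pixel"],round(r["p"],2),onplane(c,[r["pixel"]],0)[0].round(4)) for r in ctrl.tip_of("div_"+col,"top")[:2]])
o=np.hstack([c["frame"][180:290,330:460],s["frame"][80:190,110:240]])[:,:,::-1]; cv2.imwrite("pics/t3.png",cv2.resize(o,None,fx=3,fy=3))
w=ctrl.capture("wrist"); cv2.imwrite("pics/w3.png",w["frame"][:,:,::-1])
E
```

```text
tool [ 0.4431024  -0.3263329   0.16330723]
blue [([392.1, 249.4], 0.88, array([ 0.4428, -0.3222,  0.    ]))]
green [([389.7, 206.6], 0.62, array([ 0.5584, -0.3237,  0.    ]))]
purple [([136.6, 245.0], 0.59, array([0.4678, 0.3588, 0.    ])), ([218.6, 142.2], 0.46, array([0.7456, 0.1408, 0.    ]))]
yellow []
```

View pics/t3.png

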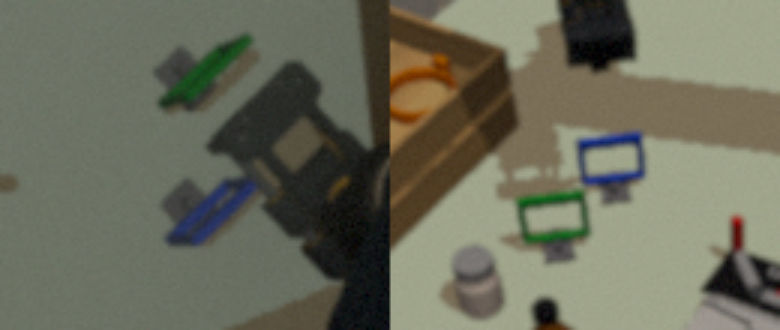

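View pics/w3.png

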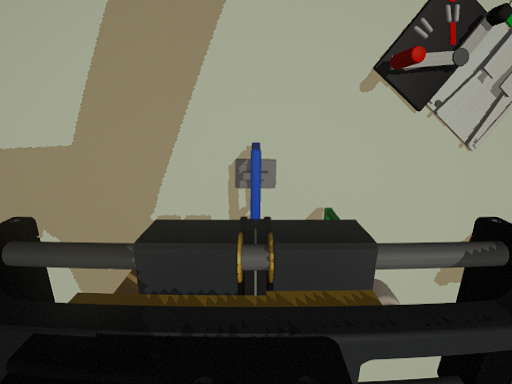

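```bash
python3 - <<'E'
from h import *
p,M=tool(); cs=[ctrl.capture(n) for n in("top","scene","wrist")]
for c in cs: print("tcp px",proj(c,p).round(1))
for nm,c in zip(("top","scene","wrist"),cs):
    print(nm,[x for x in map(lambda r:(r[0].round(4),round(r[1],3)),[fitdiv([c],"blue",[.442,-.324,.7],s=80)])])
E
```

```text
tcp px [[416.9 249.3]]
tcp px [[180.3 108.3]]
tcp px [[254.8 215.3]]
top [(array([ 0.439 , -0.3239,  0.5597]), np.float64(0.277))]
scene [(array([ 0.4411, -0.3197,  0.6793]), np.float64(0.514))]
wrist [(array([ 0.4403, -0.3232,  0.7114]), np.float64(0.133))]
```

```bash
python3 - <<'E'
from h import *
p,M=tool(); s=ctrl.capture("scene"); t=ctrl.capture("top")
for d in (0,.0187,.03,.05): print(d,proj(s,p+[0,0,d]).round(1),proj(t,p+[0,0,d]).round(1))
g=cv2.cvtColor(s["frame"],cv2.COLOR_RGB2GRAY); print(g[92:122:2,164:196:2])
g=cv2.cvtColor(t["frame"],cv2.COLOR_RGB2GRAY); print(g[236:262:2,400:440:2])
E
```

```text
0 [[180.1 108.2]] [[417.2 249.2]]
0.0187 [[179.6 103.9]] [[420.6 249. ]]
0.03 [[179.3 101.3]] [[422.7 249. ]]
0.05 [[178.8  96.6]] [[426.6 248.8]]
[[109 107  66  34  26  33  28  24  29  25  19  24  22  32 129 162]
 [110 109  84  26  18   8  12  15  21  11   9  15   0  18 122 160]
 [112 112  86  20  12  16   1   9   1   9   5   3  11  18 116 162]
 [113 114  88  28  12   7   0   8   0  10   4   9  13  17 106 158]
 [111 112 105  40   9  10  16   0   5  15  41  68  96 106 129 159]
 [108 111 106  70  67  73  55  10  10  39  92 136 159 162 161 161]
 [110 109 111 107 113 111  98  72  77  81 108 135 147 149 152 159]
 [113 110 111 111 113 111 113 108 112 111 112 112 110 108 117 124]
 [110 109 109 113 111 110 111 111 109 112 112 110 110 113 111 108]
 [110 108 111 113 111 112 110 112 112 108 111 113 108 109 114 111]
 [110 108 110 113 112 111 114 110 111 114 111 111 111 109 110 110]
 [111 113 110 109 111 112 112 114 109 112 107 112 110 111 111 111]
 [110 109 109 112 109 113 112 113 113 111 111 110 111 111 109 108]
 [109 110 109 111 112 110 112 111 112 111 111 110 110 111 110 110]
 [114 113 113 1
[... 458 characters left out ...]
  31  36
   34  47]
 [ 55  55  65  60  44  52  70  81  86  55  53  48  39  34  34  33  40  33
   33  46]
 [ 54  68  57  53  53  67  81  94  83  48  45  43  37  33  35  32  30  36
   28  29]
 [ 50  52  52  55  66  79  96 106  75  35  38  39  37  42  34  33  32  23
   27  22]
 [ 48  50  52  69  83  95 106 106 103  70  35  37  36  39  34  35  33  22
   27  24]
 [ 52  52  71  82  92 105 109 109 103 105  69  36  37  32  33  33  28  34
   23  20]
 [ 54  69  88  95 106 106 108 105 105 106 103  63  36  31  33  39  34  24
   22  21]
 [ 68  85 101 107 106 106 106 108 108 107 107 103  64  38  38  40  44  40
   33  27]
 [ 88 104 111 107 105 107 106 109 107 107 107 105  97  88  91  62  50  46
   33  28]]
```

The scene image puts the fingertips about 20 mm higher than the stated TCP would. I'll grip lower, which is safe either way.

>>> {"name": "drive_tool", "arguments": {"increments": [[[0,0,0],[0,0,0],5],[[0,0,0],[0,0,0],5],[[0,0,0],[0,0,0],5],[[0,0,0],[0,0,0],5],[[0,0,0],[0,0,0],5]]}}

```text
t: 12.3
eef_pos: [0.4413, -0.3244, 0.1602]
orientation: [1.312, 2.854, -0.0]
wrist_force: [-0.3, 1.0, 0.3]
grip_width: 0.49
finger_force: 0.0
```

>>> {"name": "drive_tool", "arguments": {"increments": [[[0,0,-4],[0,0,0],5],[[0,0,-8],[0,0,0],5],[[0,0,-11],[0,0,0],5],[[0,0,-12.2],[0,0,0],5],[[0,0,-12.2],[0,0,0],5]]}}

```text
t: 12.92
eef_pos: [0.4412, -0.3243, 0.0378]
orientation: [-1.311, -2.854, -0.001]
wrist_force: [0.4, -0.2, 0.2]
grip_width: 0.575
finger_force: 0.0
```

>>> {"name": "drive_tool", "arguments": {"increments": [[[0,0,0],[0,0,0],0],[[0,0,0],[0,0,0],0],[[0,0,0],[0,0,0],0],[[0,0,0],[0,0,0],0],[[0,0,0],[0,0,0],0]]}}

```text
t: 13.55
eef_pos: [0.4414, -0.3245, 0.0383]
orientation: [1.312, 2.854, -0.0]
wrist_force: [0.2, 0.0, 1.4]
grip_width: 0.113
finger_force: 30.0
```

>>> {"name": "drive_tool", "arguments": {"increments": [[[0,0,0],[0,0,0],0],[[0,0,0],[0,0,0],0],[[0,0,0],[0,0,0],0]]}}

```text
t: 13.92
eef_pos: [0.4414, -0.3245, 0.0383]
orientation: [1.312, 2.854, -0.0]
wrist_force: [-0.3, -0.8, 3.3]
grip_width: 0.107
finger_force: 30.0
```

```bash
python3 - <<'E'
from h import *
p,M=tool(); print(p); s=ctrl.capture("scene"); print(ctrl.get_state()["grip_width"],proj(s,p))
cv2.imwrite("pics/s4.png",cv2.resize(s["frame"][60:180,110:270,::-1],None,fx=5,fy=5,interpolation=cv2.INTER_CUBIC))
E
```

```text
[ 0.44138714 -0.32447247  0.03833947]
0.111031591944125 [[183.02325435 134.34678853]]
```

View pics/s4.png

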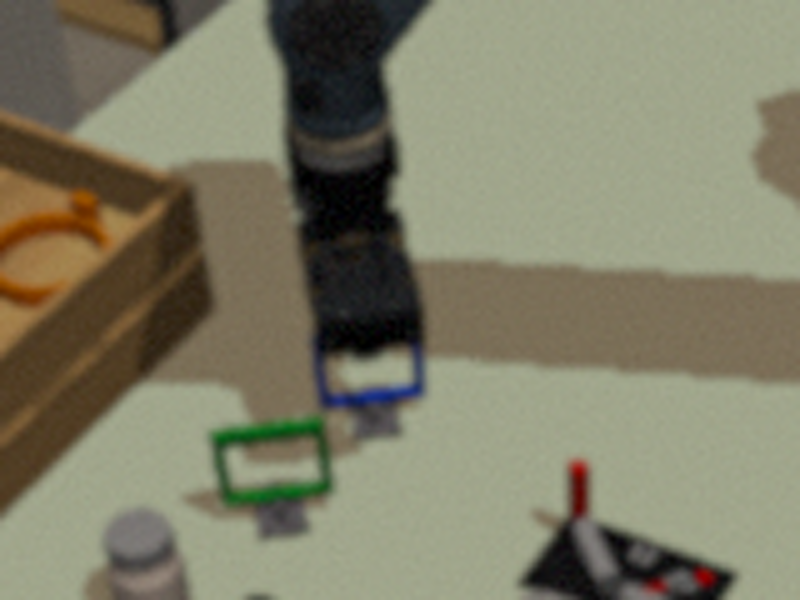

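Blue is now gripped at 9.3 mm; the scene picture shows the fingers on its top bar. Lift it and carry it over the apron.

>>> {"name": "drive_tool", "arguments": {"increments": [[[0,0,3],[0,0,0],0],[[0,0,7],[0,0,0],0],[[0,0,10],[0,0,0],0],[[0,0,10],[0,0,0],0]]}}

```text
t: 14.48
eef_pos: [0.4425, -0.3257, 0.1399]
orientation: [1.31, 2.85, -0.003]
wrist_force: [-0.2, 0.1, -2.2]
grip_width: 0.111
finger_force: 30.0
```

>>> {"name": "drive_tool", "arguments": {"increments": [[[3,5,0],[0,0,10],0],[[6,10,0],[0,0,20.5],0],[[9,15,0],[0,0,31],0],[[12,20,0],[0,0,41.5],0],[[13.9,23.1,0],[0,0,51.2],0]]}}

```text
t: 15.1
eef_pos: [0.58, -0.0904, 0.1358]
orientation: [0.062, -3.138, -0.003]
wrist_force: [0.8, -0.5, -0.6]
grip_width: 0.112
finger_force: 30.0
```

>>> {"name": "drive_tool", "arguments": {"increments": [[[0,0,0],[0,0,0],0],[[0,0,0],[0,0,0],0]]}}

```text
t: 15.35
eef_pos: [0.579, -0.0935, 0.1365]
orientation: [0.049, -3.138, -0.001]
wrist_force: [-0.4, -0.3, -1.5]
grip_width: 0.109
finger_force: 30.0
```

```bash
python3 - <<'E'
from h import *
p,M=tool(); print(p,np.degrees(np.arctan2(M[1,1],M[0,1]))); c=ctrl.capture("wrist"); cv2.imwrite("pics/w5.png",cv2.resize(c["frame"][:,:,::-1],(768,576)))
for col in HUE: print(col,[(b[0],b[1].round(1),onplane(c,[b[1]],.004)[0].round(4)) for b in blobs(c,col,20)])
o=np.array([.5745,.0752]); a=1.604; X=np.array([np.cos(a),np.sin(a)]); Y=np.array([-X[1],X[0]])
for x,y,z in((-.2,.045,.004),(-.2,-.045,.004),(-.13,.02,.016),(-.13,.007,.016),(-.13,-.007,.016)): print(x,y,proj(c,np.r_[o+x*X+y*Y,z]).round(1)*1.5)
E
```

```text
[ 0.57901435 -0.0934535   0.13649911] 91.78278598584521
blue [(np.int32(1513), array([255.1, 202.6]), array([ 0.6106, -0.0926,  0.004 ])), (np.int32(91), array([506.9, 206.7]), array([0.6072, 0.2278, 0.004 ])), (np.int32(415), array([254.5, 282.4]), array([ 0.719, -0.09 ,  0.004]))]
green [(np.int32(1787), array([ 32.2, 157.9]), array([ 0.5637, -0.3609,  0.004 ])), (np.int32(163), array([350.8, 151.4]), array([0.5461, 0.0148, 0.004 ])), (np.int32(58), array([352.8, 168.1]), array([0.5654, 0.0193, 0.004 ])), (np.int32(179), array([347.6, 205. ]), array([0.6103, 0.0184, 0.004 ]))]
purple [(np.int32(152), array([466.8, 151.7]), array([0.5406, 0.1556, 0.004 ])), (np.int32(53), array([470.7, 167.6]), array([0.5593, 0.1648, 0.004 ])), (np.int32(152), array([460. , 203.7]), array([0.6049, 0.1609, 0.004 ]))]
yellow [(np.int32(161), array([410.5, 151.5]), array([0.5434, 0.0854, 0.004 ])), (np.int32(63), array([413.3, 168. ]), array([0.5627, 0.0921, 0.004 ])), (np.int32(182), array([405.4, 204. ]), array([0.6071, 0.0898, 0.004 ])), (np.int32(70), array([222. , 258.8]), array([ 0.6862, -0.1321,  0.004 ])), (np.int32(27), array([287.4, 267.6]), array([ 0.6961, -0.0489,  0.004 ]))]
-0.2 0.045 [[340.95 207.6 ]]
-0.2 -0.045 [[343.95 321.15]]
-0.13 0.02 [[435.45 243.  ]]
-0.13 0.007 [[434.85 260.4 ]]
-0.13 -0.007 [[434.4  278.55]]
```

View pics/w5.png

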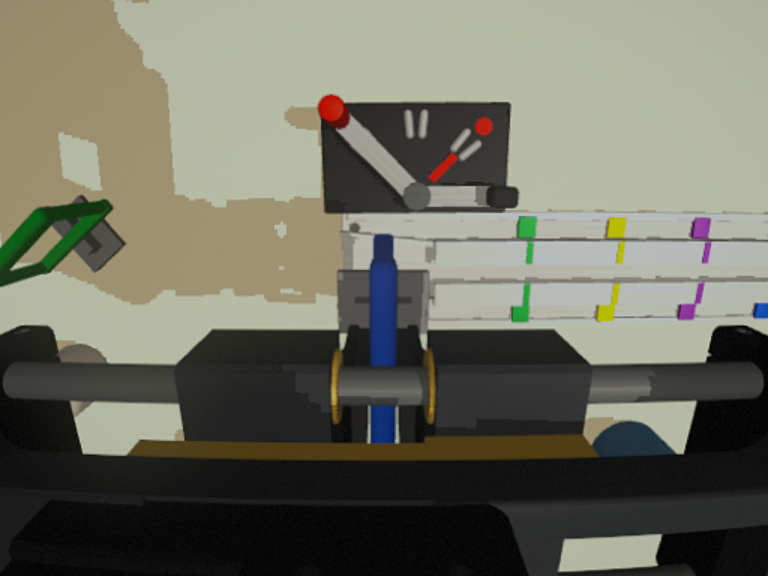

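```bash
cat >> h.py <<'E'
def rail_lat(c,cols=("green","yellow","purple")):
    out=[]
    for col in cols:
        B=[b for b in blobs(c,col,15) if 330<b[1][0]<500 and b[1][1]<240]
        if not B: continue
        m=np.any([b[2] for b in B],0); ys,xs=np.nonzero(m)
        r0,r1=ys.min(),ys.max()
        e0=[xs[ys<=r0+2].mean(),r0-.5]; e1=[xs[ys>=r1-2].mean(),r1+.5]
        lips=sorted(b[1][1] for b in B)
        P=onplane(c,[e0,e1],.004); gap=np.setdiff1d(np.arange(r0,r1),ys)
        g=gap[gap>r0+ (r1-r0)*.3]; s=onplane(c,[[xs.mean(),g.min()-.5],[xs.mean(),g.max()+.5]],.016) if len(g) else None
        out.append((col,P.mean(0)[:2].round(4),np.linalg.norm(P[0]-P[1]).round(4),None if s is None else (s.mean(0)[:2].round(4),np.linalg.norm(s[0]-s[1]).round(4))))
    return out
E
python3 - <<'E'
from h import *
c=ctrl.capture("wrist")
for r in rail_lat(c): print(r)
# white->dark row edges at mouth
q,f=fitdiv([c],"blue",[.579,-.0935,1.6],z=.0985,s=80,rng=(.015,.015,.2)); print(q,f)
E
```

```text
('green', array([0.5795, 0.0165]), np.float64(0.0842), (array([0.5796, 0.0136]), np.float64(0.0152)))
('yellow', array([0.5777, 0.0867]), np.float64(0.0841), (array([0.5775, 0.0824]), np.float64(0.0155)))
('purple', array([0.5747, 0.1572]), np.float64(0.0845), (array([0.5746, 0.151 ]), np.float64(0.0171)))
[ 0.57782328 -0.09441787  1.59096523] 0.3193891942501068
```

```bash
cat >> h.py <<'E'
def fitheld(c,col,q0,z,rmax=214,s=80):
    m=cmask(c,col,s=s); w=cv2.dilate(render(c,q0,z),np.ones((25,25))); G=lambda a:cv2.GaussianBlur(a.astype(np.float32)/255,(0,0),1)[:rmax]
    o=G(m&w); cost=lambda q:((G(render(c,q,z))-o)**2).sum()/o.sum()
    q0=np.array(q0); r=minimize(cost,q0,method="Nelder-Mead",options=dict(initial_simplex=q0+np.array([[0,0,0],[.005,0,0],[0,.005,0],[0,0,.06]])))
    return r.x,r.fun
E
python3 - <<'E'
from h import *
c=ctrl.capture("wrist"); p,_=tool()
for dz in(-.003,0,.003):
  q,f=fitheld(c,"blue",[p[0],p[1],1.6],p[2]-.0383+dz); print(dz,q.round(4),round(f,3))
g=cv2.cvtColor(c["frame"],cv2.COLOR_RGB2GRAY); 
for col in(238,240,270,273): print(col,g[165:200,col])
z=p[2]-.0383+.006
for r in(178,179,180,181,182): print(r,onplane(c,[[240,r]],z).round(4))
E
```

```text
-0.003 [ 0.5811 -0.0941  1.6098] 0.038
0 [ 0.5804 -0.0942  1.609 ] 0.053
0.003 [ 0.5809 -0.0943  1.6107] 0.056
238 [180 180 179 180 180 180 181 183 183 179 178 181 182 186 155  51  71  83
  82  83  83  82  82  82  83  82  82  83  83  82  82  83  74  56  54]
240 [180 180 180 179 180 180 182 183 183 179 178 179 181 186 155  51  73  84
  83  81  83  83  84  83  83  83  82  83  83  81  82  83  74  59  54]
270 [180 180 179 179 181 181 181 184 181 179 180 181 181 183 158  73  69  81
  85  83  83  83  82  83  84  83  82  82  83  82  81  84  74  58  55]
273 [180 180 180 180 181 181 182 184 181 179 179 180 181 183 157  71  69  84
  83  84  83  84  82  83  84  82  82  83  82  83  82  84  76  62  56]
178 [[ 0.5591 -0.1072  0.1052]]
179 [[ 0.5599 -0.1072  0.1052]]
180 [[ 0.5607 -0.1072  0.1052]]
181 [[ 0.5615 -0.1071  0.1052]]
182 [[ 0.5624 -0.1071  0.1052]]
```

>>> {"name": "drive_tool", "arguments": {"increments": [[[0.3,0,-3],[0,0,0],0],[[0.3,0,-6],[0,0,0],0],[[0.3,0,-8],[0,0,0],0],[[0.3,0,-9.2],[0,0,0],0],[[0.3,0,-9.2],[0,0,0],0]]}}

```text
t: 16.12
eef_pos: [0.5826, -0.094, 0.0455]
orientation: [0.048, -3.14, -0.001]
wrist_force: [0.2, 0.2, -0.8]
grip_width: 0.112
finger_force: 30.0
```

```bash
python3 - <<'E'
from h import *
c=ctrl.capture("wrist"); p,_=tool(); print(p,ctrl.get_state()["wrist_force"]); cv2.imwrite("pics/w6.png",cv2.resize(c["frame"][60:260,150:416,::-1],None,fx=3,fy=3))
for r in rail_lat(c): print(r)
q,f=fitheld(c,"blue",[p[0],p[1],1.605],p[2]-.0383); print(q.round(4),f)
E
```

```text
[ 0.58331634 -0.09398318  0.04626632] [-0.38449053  0.65928052 -0.82931302]
('green', array([0.5763, 0.0195]), np.float64(0.0765), (array([0.5796, 0.0154]), np.float64(0.0157)))
('yellow', array([0.5773, 0.0876]), np.float64(0.0842), (array([0.577, 0.082]), np.float64(0.0163)))
[ 0.5847 -0.0935  1.6101] 0.04878786578774452
```

View pics/w6.png

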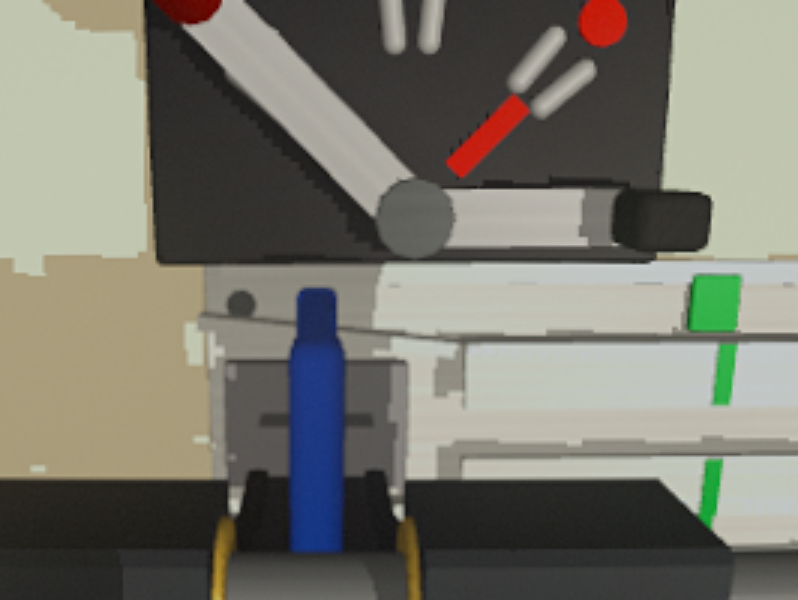

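>>> {"name": "drive_tool", "arguments": {"increments": [[[-0.05,0,-0.2],[0,0,0],0],[[-0.05,0,-0.35],[0,0,0],0],[[-0.05,0,-0.35],[0,0,0],0]]}}

```text
t: 16.55
eef_pos: [0.583, -0.0934, 0.043]
orientation: [-0.05, 3.141, -0.0]
wrist_force: [-0.5, 0.0, -0.5]
grip_width: 0.106
finger_force: 30.0
```

>>> {"name": "drive_tool", "arguments": {"increments": [[[-0.03,1,0],[0,0,0],0],[[-0.07,2,0],[0,0,0],0],[[-0.1,3,0],[0,0,0],0],[[-0.14,4,0],[0,0,0],0],[[-0.17,5,0],[0,0,0],0]]}}

```text
t: 17.18
eef_pos: [0.5811, -0.0426, 0.0427]
orientation: [0.051, -3.141, 0.0]
wrist_force: [0.2, -0.5, -0.3]
grip_width: 0.113
finger_force: 30.0
```

>>> {"name": "drive_tool", "arguments": {"increments": [[[-0.05,1.5,0],[0,0,0],0],[[-0.1,3,0],[0,0,0],0],[[-0.17,5,0],[0,0,0],0],[[-0.24,7,0],[0,0,0],0],[[-0.31,9,0],[0,0,0],0]]}}

```text
t: 17.8
eef_pos: [0.5779, 0.0482, 0.0426]
orientation: [0.051, -3.141, -0.0]
wrist_force: [0.7, 0.1, -1.1]
grip_width: 0.109
finger_force: 30.0
```

>>> {"name": "drive_tool", "arguments": {"increments": [[[-0.1,3,0],[0,0,0],0],[[-0.21,6,0],[0,0,0],0],[[-0.31,9,0],[0,0,0],0],[[-0.41,12,0],[0,0,0],0],[[-0.48,14,0],[0,0,0],0]]}}

```text
t: 18.42
eef_pos: [0.5728, 0.1887, 0.0427]
orientation: [-0.053, 3.141, 0.0]
wrist_force: [0.1, -0.4, -1.3]
grip_width: 0.114
finger_force: 30.0
```

```bash
python3 - <<'E'
from h import *
c=ctrl.capture("wrist"); p,_=tool(); print(p,ctrl.get_state()["wrist_force"]); cv2.imwrite("pics/w7.png",cv2.resize(c["frame"][60:260,150:416,::-1],None,fx=3,fy=3))
for col in HUE: print(col,[(b[0],b[1].round(1),onplane(c,[b[1]],.004)[0].round(4)) for b in blobs(c,col,15)])
q,f=fitheld(c,"blue",[p[0],p[1],1.605],.004); print(q.round(4),f)
E
```

```text
[0.57275533 0.19067203 0.04271538] [ 0.59747831  0.95310475 -0.96993168]
blue [(np.int32(320), array([300.9, 160. ]), array([0.5375, 0.2246, 0.004 ])), (np.int32(1525), array([255.1, 202.4]), array([0.5748, 0.1886, 0.004 ])), (np.int32(119), array([302.1, 184.8]), array([0.5583, 0.2271, 0.004 ])), (np.int32(36), array([300.6, 216.7]), array([0.5864, 0.228 , 0.004 ])), (np.int32(414), array([254.5, 282.4]), array([0.6522, 0.1906, 0.004 ]))]
green [(np.int32(287), array([ 48. , 162.5]), array([0.5458, 0.0121, 0.004 ])), (np.int32(114), array([ 43.2, 186.6]), array([0.5671, 0.0042, 0.004 ])), (np.int32(246), array([ 57.9, 232. ]), array([0.6094, 0.0112, 0.004 ]))]
purple [(np.int32(2134), array([486.5,  98. ]), array([0.4805, 0.3733, 0.004 ])), (np.int32(299), array([213.6, 160.7]), array([0.5405, 0.1537, 0.004 ])), (np.int32(118), array([212.6, 184.9]), array([0.5608, 0.1528, 0.004 ])), (np.int32(25), array([214., 217.]), array([0.5892, 0.1538, 0.004 ]))]
yellow [(np.int32(346), array([128.2, 161.5]), array([0.5432, 0.0829, 0.004 ])), (np.int32(133), array([125.2, 185.9]), array([0.5641, 0.0786, 0.004 ])), (np.int32(99), array([129.7, 221.6]), array([0.5962, 0.0798, 0.004 ])), (np.int32(72), array([222.1, 260.6]), array([0.6307, 0.1607, 0.004 ]))]
[0.5749 0.19   1.6396] 0.051701731979846954
```

>>> {"name": "drive_tool", "arguments": {"increments": [[[-0.05,1.5,0],[0,0,0],0],[[-0.1,3,0],[0,0,0],0],[[-0.12,3.5,0],[0,0,0],0],[[-0.12,3.5,0],[0,0,0],0],[[-0.12,3.5,-0.05],[0,0,0],0]]}}

```text
t: 19.1
eef_pos: [0.5721, 0.2211, 0.0424]
orientation: [-0.049, 3.141, -0.0]
wrist_force: [-0.5, 0.6, 2.7]
grip_width: 0.11
finger_force: 30.0
```

>>> {"name": "drive_tool", "arguments": {"increments": [[[0,0,0],[0,0,0],4],[[0,0,0],[0,0,0],4],[[0,0,0],[0,0,0],4],[[0,0,0],[0,0,0],4],[[0,0,0],[0,0,0],4]]}}

```text
t: 19.73
eef_pos: [0.572, 0.2216, 0.0421]
orientation: [0.05, -3.141, 0.0]
wrist_force: [-0.2, 0.6, -0.1]
grip_width: 0.45
finger_force: 0.0
```

>>> {"name": "drive_tool", "arguments": {"increments": [[[0,0,2],[0,0,0],4],[[0,0,7],[0,0,0],4],[[0,0,13],[0,0,0],4],[[0,0,18],[0,0,0],5],[[0,0,21],[0,0,0],5]]}}

```text
t: 20.35
eef_pos: [0.573, 0.2218, 0.2555]
orientation: [-0.05, 3.137, 0.001]
wrist_force: [0.3, 0.4, 0.5]
grip_width: 0.557
finger_force: 0.0
```

```bash
python3 - <<'E'
from h import *
c=ctrl.capture("wrist"); p,_=tool(); print(p,ctrl.get_state()["wrist_force"])
for col in HUE: print(col,[(b[0],b[1].round(1),onplane(c,[b[1]],.004)[0].round(4)) for b in blobs(c,col,25)])
q,f=fitheld(c,"blue",[p[0],p[1],1.605],.004); print(q.round(4),f)
b=onplane(c,[max(blobs(c,"purple"),key=lambda b:b[0])[1]],.05)[0]
q,f=fitdiv([c],"purple",[b[0],b[1],1.57],rng=(.04,.04,.4)); print("purple",b,q.round(4),f)
t=ctrl.capture("top"); print([fitdiv([t],"blue",[.572,.226,1.6],z=.004,rng=(.02,.02,.2))])
E
```

```text
[0.57499472 0.22230425 0.25914117] [-0.35492857  0.25300298  1.08472044]
blue [(np.int32(518), array([255.7, 163.3]), array([0.5796, 0.2228, 0.004 ]))]
green [(np.int32(83), array([121.5, 137.6]), array([0.545 , 0.0126, 0.004 ])), (np.int32(34), array([119.7, 149.9]), array([0.5644, 0.0081, 0.004 ])), (np.int32(105), array([125.3, 178. ]), array([0.6095, 0.0134, 0.004 ]))]
purple [(np.int32(1064), array([359.9,  96.7]), array([0.4731, 0.3754, 0.004 ])), (np.int32(86), array([211.2, 136.4]), array([0.5399, 0.1532, 0.004 ])), (np.int32(94), array([212.9, 177.7]), array([0.6048, 0.1555, 0.004 ]))]
yellow [(np.int32(98), array([165.9, 137.1]), array([0.5428, 0.0829, 0.004 ])), (np.int32(45), array([164.5, 149.6]), array([0.5621, 0.08  , 0.004 ])), (np.int32(118), array([168.5, 177.7]), array([0.6069, 0.0842, 0.004 ])), (np.int32(33), array([164.1, 239.6]), array([0.7155, 0.0709, 0.004 ]))]
[0.5686 0.2225 1.5876] 0.06634519249200821
purple [0.47601053 0.35921186 0.05      ] [0.4787 0.3564 1.4277] 0.16064412891864777
[(array([0.55761829, 0.22023119, 1.75447684]), np.float64(0.45017534494400024))]
```

>>> {"name": "drive_tool", "arguments": {"increments": [[[-2,6,0],[0,0,0],5],[[-4.5,12,0],[0,0,0],5],[[-4.5,13,0],[0,0,0],5],[[-4.5,13,0],[0,0,0],5]]}}

```text
t: 20.95
eef_pos: [0.5263, 0.3519, 0.2507]
orientation: [0.053, -3.139, 0.002]
wrist_force: [0.8, -0.4, -0.8]
grip_width: 0.575
finger_force: 0.0
```

```bash
python3 - <<'E'
from h import *
c=ctrl.capture("wrist"); p,M=tool(); print(p,np.degrees(np.arctan2(M[1,1],M[0,1])),ctrl.get_state()["joint_positions"].round(2))
for s in(70,90):
  q,f=fitdiv([c],"purple",[.4787,.3564,1.45],rng=(.03,.03,.4),s=s); print("purple",q.round(4),f,np.degrees(q[2]))
q2,f=fitdiv([c],"purple",[.4787,.3564,1.7],rng=(.03,.03,.3)); print("purple",q2.round(4),f)
o=c["frame"][:,:,::-1].copy(); o[cv2.Canny(render(c,q),50,150)>0]=(0,0,255); cv2.imwrite("pics/w8.png",cv2.resize(o,(768,576)))
E
```

```text
[0.52683921 0.35085664 0.25091319] 91.86009642682573 [ 0.41  0.48  1.34 -0.    1.32 -1.19]
purple [0.4773 0.3561 1.4556] 0.07693284749984741 83.39932972649602
purple [0.4787 0.356  1.4402] 0.08935116976499557 82.51794559329957
purple [0.4787 0.3559 1.4546] 0.08671056479215622
```

View pics/w8.png

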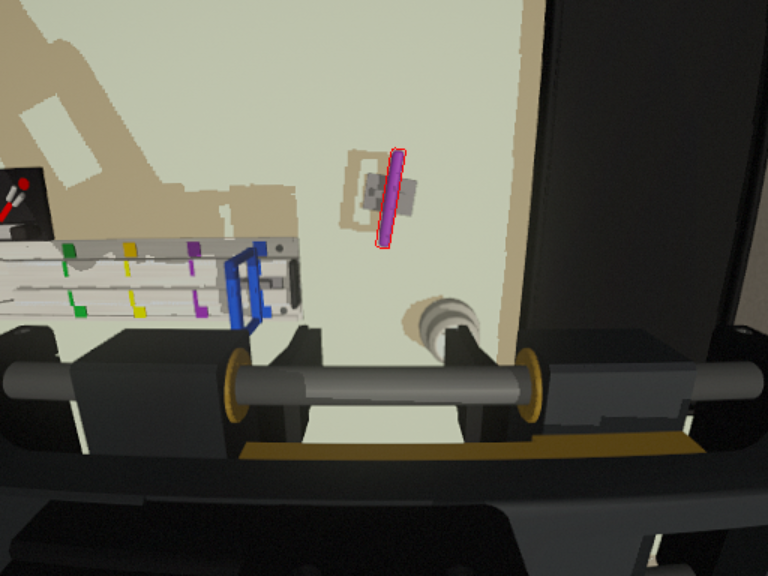

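>>> {"name": "drive_tool", "arguments": {"increments": [[[-2.5,0.5,-5],[0,0,-8.8],5],[[-4.9,0.5,-10],[0,0,-8.8],5],[[-4.9,0.5,-14],[0,0,-8.8],5],[[-4.9,0.5,-14],[0,0,-8.8],5]]}}

```text
t: 21.5
eef_pos: [0.4761, 0.3536, 0.109]
orientation: [-0.194, -3.129, 0.007]
wrist_force: [0.7, 0.0, -0.6]
grip_width: 0.575
finger_force: 0.0
```

>>> {"name": "drive_tool", "arguments": {"increments": [[[0,0,-3],[0,0,0],5],[[0,0,-6],[0,0,0],5],[[0,0,-7.2],[0,0,0],5],[[0,0,-7.2],[0,0,0],5]]}}

```text
t: 22.0
eef_pos: [0.4791, 0.3563, 0.0407]
orientation: [0.192, 3.135, 0.0]
wrist_force: [0.2, 0.0, 0.5]
grip_width: 0.576
finger_force: 0.0
```

>>> {"name": "drive_tool", "arguments": {"increments": [[[0,0,0],[0,0,0],0],[[0,0,0],[0,0,0],0],[[0,0,0],[0,0,0],0],[[0,0,0],[0,0,0],0],[[0,0,0],[0,0,0],0]]}}

```text
t: 22.62
eef_pos: [0.478, 0.3566, 0.0402]
orientation: [0.19, 3.136, -0.0]
wrist_force: [0.5, -1.0, 0.9]
grip_width: 0.112
finger_force: 30.0
```

>>> {"name": "drive_tool", "arguments": {"increments": [[[0,0,0],[0,0,0],0],[[0,0,0],[0,0,0],0]]}}

```text
t: 22.88
eef_pos: [0.478, 0.3565, 0.0402]
orientation: [-0.191, -3.136, 0.0]
wrist_force: [0.3, 0.0, 1.2]
grip_width: 0.111
finger_force: 30.0
```

>>> {"name": "drive_tool", "arguments": {"increments": [[[0,0,3],[0,0,0],0],[[0,0,7],[0,0,0],0],[[0,-2,12],[0,0,0],0],[[1,-7,12],[0,0,4],0],[[2,-12,12],[0,0,8.9],0]]}}

```text
t: 23.5
eef_pos: [0.4982, 0.2358, 0.1608]
orientation: [-0.06, 3.139, 0.0]
wrist_force: [-0.1, 0.5, -0.1]
grip_width: 0.111
finger_force: 30.0
```

>>> {"name": "drive_tool", "arguments": {"increments": [[[2,-6,0],[0,0,0],0],[[4,-12,0],[0,0,0],0],[[6,-18,0],[0,0,0],0],[[8,-24,0],[0,0,0],0],[[8.5,-30,0],[0,0,0],0]]}}

```text
t: 24.12
eef_pos: [0.584, -0.0649, 0.1598]
orientation: [-0.053, 3.14, 0.0]
wrist_force: [-0.2, 0.4, -1.8]
grip_width: 0.111
finger_force: 30.0
```

>>> {"name": "drive_tool", "arguments": {"increments": [[[0,-3,0],[0,0,0],0],[[0,-3,-4],[0,0,0],0],[[0,-3,-8],[0,0,0],0],[[0,-3,-8],[0,0,0],0],[[0,-3,-8],[0,0,0],0]]}}

```text
t: 24.75
eef_pos: [0.5838, -0.0929, 0.081]
orientation: [-0.053, 3.14, -0.001]
wrist_force: [0.7, -0.3, -0.4]
grip_width: 0.109
finger_force: 30.0
```

```bash
python3 - <<'E'
from h import *
c=ctrl.capture("wrist"); p,M=tool(); print(p,np.degrees(np.arctan2(M[1,1],M[0,1])),ctrl.get_state()["grip_width"])
for r in rail_lat(c,("green","yellow")): print(r)
for s in(70,90):
  q,f=fitheld(c,"purple",[p[0],p[1],1.605],p[2]-.0402,s=s); print(q.round(4),f)
g=cv2.cvtColor(c["frame"],cv2.COLOR_RGB2GRAY); print(g[165:200,240])
for z in(0,.006): print(onplane(c,[[240,179],[240,180],[240,181],[240,182],[240,183]],p[2]-.0402+z)[:,0].round(4))
cv2.imwrite("pics/w9.png",cv2.resize(c["frame"][60:260,150:416,::-1],None,fx=3,fy=3))
E
```

```text
[ 0.58429226 -0.09308025  0.08162531] 91.95265371191522 0.11122013465116123
('green', array([0.5759, 0.0165]), np.float64(0.0756), (array([0.5801, 0.015 ]), np.float64(0.0157)))
('yellow', array([0.5773, 0.0871]), np.float64(0.0848), (array([0.5773, 0.082 ]), np.float64(0.0151)))
[ 0.5868 -0.0925  1.6204] 0.06814601272344589
[ 0.5869 -0.0927  1.612 ] 0.07270359992980957
[136 134 137 137 136 134 135 134 133 134 135 133 135 139 132  97  61  81
  85  85  84  85  84  84  85  84  84  84  85  84  84  85  82  68  52]
[0.5663 0.5672 0.568  0.5689 0.5697]
[0.5649 0.5657 0.5666 0.5674 0.5682]
```

>>> {"name": "drive_tool", "arguments": {"increments": [[[-0.2,0,-1],[0,0,0],0],[[-0.2,0,-2],[0,0,0],0],[[-0.2,0,-3],[0,0,0],0],[[-0.2,0,-3.5],[0,0,0],0],[[-0.2,0,-3.5],[0,0,0],0]]}}

```text
t: 25.42
eef_pos: [0.581, -0.0929, 0.0448]
orientation: [0.053, -3.141, -0.0]
wrist_force: [0.2, 0.2, -1.2]
grip_width: 0.111
finger_force: 30.0
```

>>> {"name": "drive_tool", "arguments": {"increments": [[[0,0,0],[0,0,0],0],[[0,0,0],[0,0,0],0]]}}

```text
t: 25.68
eef_pos: [0.581, -0.0928, 0.0452]
orientation: [-0.053, 3.141, -0.0]
wrist_force: [-0.1, 0.3, -1.8]
grip_width: 0.107
finger_force: 30.0
```

>>> {"name": "drive_tool", "arguments": {"increments": [[[-0.03,1,-0.05],[0,0,0],0],[[-0.07,2,-0.05],[0,0,0],0],[[-0.1,3,-0.05],[0,0,0],0],[[-0.14,4,-0.05],[0,0,0],0],[[-0.17,5,-0.05],[0,0,0],0]]}}

```text
t: 26.3
eef_pos: [0.5793, -0.0419, 0.0447]
orientation: [-0.054, 3.141, -0.0]
wrist_force: [-0.5, -0.3, -1.6]
grip_width: 0.111
finger_force: 30.0
```

>>> {"name": "drive_tool", "arguments": {"increments": [[[-0.05,1.5,0],[0,0,0],0],[[-0.1,3,0],[0,0,0],0],[[-0.17,5,0],[0,0,0],0],[[-0.24,7,0],[0,0,0],0],[[-0.31,9,0],[0,0,0],0]]}}

```text
t: 26.92
eef_pos: [0.576, 0.0488, 0.0446]
orientation: [0.054, -3.141, -0.0]
wrist_force: [0.4, -0.3, -0.9]
grip_width: 0.114
finger_force: 30.0
```

>>> {"name": "drive_tool", "arguments": {"increments": [[[-0.1,3,0],[0,0,0],0],[[-0.21,6,0],[0,0,0],0],[[-0.28,8,0],[0,0,0],0],[[-0.28,8,0],[0,0,0],0]]}}

```text
t: 27.42
eef_pos: [0.573, 0.1288, 0.0446]
orientation: [0.057, -3.141, 0.0]
wrist_force: [0.0, -1.1, -1.8]
grip_width: 0.112
finger_force: 30.0
```

```bash
python3 - <<'E'
from h import *
c=ctrl.capture("wrist"); p,_=tool(); print(p,ctrl.get_state()["wrist_force"],ctrl.get_state()["grip_width"])
for col in HUE: print(col,[(b[0],b[1].round(1),onplane(c,[b[1]],.004)[0].round(4)) for b in blobs(c,col,15)])
q,f=fitheld(c,"purple",[p[0],p[1],1.605],.004); print(q.round(4),f)
q,f=fitheld(c,"blue",[.572,.2223,1.605],.004); print(q.round(4),f)
cv2.imwrite("pics/w10.png",c["frame"][:,:,::-1])
E
```

```text
[0.57326283 0.12771946 0.04461167] [-0.44712554  0.25565659 -1.15484397] 0.11096058445356533
blue [(np.int32(3069), array([399.9, 197. ]), array([0.5666, 0.2533, 0.004 ])), (np.int32(882), array([404.1, 284.8]), array([0.6532, 0.2736, 0.004 ]))]
green [(np.int32(305), array([117.6, 163.1]), array([0.5458, 0.0128, 0.004 ])), (np.int32(127), array([114.3, 187.1]), array([0.5667, 0.0081, 0.004 ])), (np.int32(126), array([119.7, 226.6]), array([0.6029, 0.0095, 0.004 ]))]
purple [(np.int32(300), array([287.9, 162.4]), array([0.5405, 0.1544, 0.004 ])), (np.int32(1415), array([255. , 202.6]), array([0.5759, 0.1286, 0.004 ])), (np.int32(111), array([288.7, 186.9]), array([0.5612, 0.1564, 0.004 ])), (np.int32(20), array([288. , 217.5]), array([0.5884, 0.1577, 0.004 ])), (np.int32(395), array([254.8, 282.3]), array([0.6536, 0.1313, 0.004 ]))]
yellow [(np.int32(338), array([201.6, 162.5]), array([0.5431, 0.0836, 0.004 ])), (np.int32(147), array([200.5, 186.6]), array([0.5635, 0.0824, 0.004 ])), (np.int32(34), array([202. , 217.3]), array([0.591 , 0.0833, 0.004 ])), (np.int32(60), array([222. , 258.5]), array([0.6301, 0.1007, 0.004 ])), (np.int32(19), array([255.6, 296.2]), array([0.6687, 0.1326, 0.004 ]))]
[0.5757 0.1285 1.5976] 0.05995224416255951
[0.5733 0.2218 1.63  ] 0.191379576921463
```

View pics/w10.png

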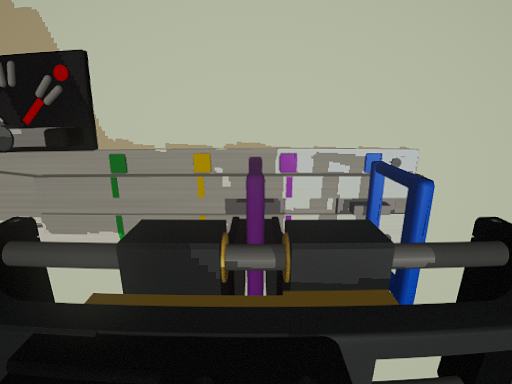

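>>> {"name": "drive_tool", "arguments": {"increments": [[[-0.05,1.5,0],[0,0,0],0],[[-0.1,2.8,0],[0,0,0],0],[[-0.1,2.8,-0.05],[0,0,0],0],[[-0.1,2.8,-0.05],[0,0,0],0]]}}

```text
t: 27.98
eef_pos: [0.5725, 0.1552, 0.0442]
orientation: [-0.053, 3.141, -0.0]
wrist_force: [-0.6, 0.2, -1.9]
grip_width: 0.11
finger_force: 30.0
```

>>> {"name": "drive_tool", "arguments": {"increments": [[[0,0,0],[0,0,0],3],[[0,0,0],[0,0,0],3],[[0,0,0],[0,0,0],3],[[0,0,0],[0,0,0],3],[[0,0,0],[0,0,0],3]]}}

```text
t: 28.6
eef_pos: [0.5724, 0.1551, 0.0442]
orientation: [-0.053, 3.141, -0.0]
wrist_force: [-0.2, 0.5, -0.3]
grip_width: 0.339
finger_force: 0.0
```

>>> {"name": "drive_tool", "arguments": {"increments": [[[0,0,2],[0,0,0],3],[[0,0,7],[0,0,0],3],[[0,0,13],[0,0,0],4],[[0,0,18],[0,0,0],5],[[0,0,21],[0,0,0],5]]}}

```text
t: 29.22
eef_pos: [0.5734, 0.1553, 0.2575]
orientation: [-0.053, 3.137, 0.0]
wrist_force: [-0.1, 0.3, -0.1]
grip_width: 0.549
finger_force: 0.0
```

>>> {"name": "drive_tool", "arguments": {"increments": [[[1.5,2.5,0],[0,0,0],5],[[1.5,2.5,0],[0,0,0],5]]}}

```text
t: 29.48
eef_pos: [0.588, 0.1812, 0.2546]
orientation: [-0.055, 3.14, 0.001]
wrist_force: [0.0, 0.3, -0.5]
grip_width: 0.572
finger_force: 0.0
```

```bash
python3 - <<'E'
from h import *
c=ctrl.capture("wrist"); p,_=tool(); print(p,ctrl.get_state()["wrist_force"],ctrl.get_state()["grip_width"])
for col in HUE: print(col,[(b[0],b[1].round(1),onplane(c,[b[1]],.004)[0].round(4)) for b in blobs(c,col,15) if b[1][1]<215])
q,f=fitheld(c,"purple",[.572,.1555,1.605],.004); print(q.round(4),f)
q,f=fitheld(c,"blue",[.572,.2223,1.605],.004); print(q.round(4),f)
cv2.imwrite("pics/w11.png",cv2.resize(c["frame"][60:260,150:416,::-1],None,fx=3,fy=3))
E
```

```text
[0.58695865 0.18038009 0.25389994] [ 0.2875394  -0.31784136 -0.19740645] 0.5726607172166067
blue [(np.int32(735), array([285.9, 154.8]), array([0.5786, 0.2284, 0.004 ]))]
green [(np.int32(88), array([146.5, 128.6]), array([0.5451, 0.0127, 0.004 ])), (np.int32(36), array([145.2, 141.3]), array([0.5647, 0.0095, 0.004 ])), (np.int32(108), array([149.6, 169.8]), array([0.6095, 0.0139, 0.004 ]))]
purple [(np.int32(634), array([236.2, 153.7]), array([0.5795, 0.1512, 0.004 ]))]
yellow [(np.int32(99), array([192., 128.]), array([0.5424, 0.0831, 0.004 ])), (np.int32(46), array([191.3, 140.7]), array([0.5617, 0.0818, 0.004 ])), (np.int32(134), array([194. , 169.1]), array([0.6062, 0.085 , 0.004 ]))]
[0.5717 0.1548 1.5823] 0.05338124558329582
[0.5695 0.222  1.6339] 0.046759337186813354
```

View pics/w11.png

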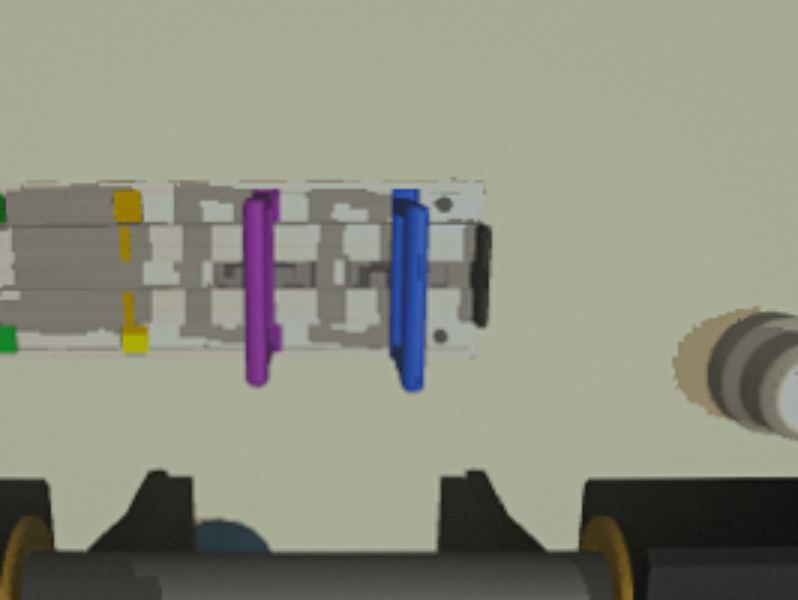

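Purple sits on its tab (error ≈0). Blue is about 3.5 mm short of its tab's middle, which is inside the 8 mm tolerance. Now the green one.

>>> {"name": "drive_tool", "arguments": {"increments": [[[0,-6,0],[0,0,0],5],[[0,-12,0],[0,0,0],5],[[0,-18,0],[0,0,0],5],[[1,-24,0],[0,0,0],5],[[1,-30,0],[0,0,0],5]]}}

```text
t: 30.15
eef_pos: [0.5965, -0.1222, 0.2534]
orientation: [0.053, -3.14, -0.0]
wrist_force: [-0.2, 0.5, 0.3]
grip_width: 0.573
finger_force: 0.0
```

>>> {"name": "drive_tool", "arguments": {"increments": [[[1.3,-6,0],[0,0,0],5],[[1.3,-12,0],[0,0,0],5],[[1.3,-18,0],[0,0,0],5],[[1.3,-19,0],[0,0,0],5],[[1.3,-19,0],[0,0,0],5]]}}

```text
t: 30.78
eef_pos: [0.6091, -0.3102, 0.253]
orientation: [0.05, -3.139, -0.003]
wrist_force: [0.4, 1.1, -0.5]
grip_width: 0.577
finger_force: 0.0
```

```bash
python3 - <<'E'
from h import *
c=ctrl.capture("wrist"); p,M=tool(); print(p,np.degrees(np.arctan2(M[1,1],M[0,1])),ctrl.get_state()["joint_positions"].round(2))
print(ctrl.tip_of("div_green","wrist")[:1])
q,f=fitdiv([c],"green",[.56,-.322,.7],rng=(.03,.03,.4)); print("green",q.round(4),f,np.degrees(q[2]))
o=c["frame"][:,:,::-1].copy(); o[cv2.Canny(render(c,q),50,150)>0]=(0,0,255); cv2.imwrite("pics/w12.png",cv2.resize(o,(768,576)))
E
```

```text
[ 0.60948543 -0.30881053  0.25335377] 91.92166239206598 [-0.63  0.56  1.2   0.    1.38 -2.24]
[{'pixel': [246.4, 130.2], 'p': 0.68}]
green [ 0.5596 -0.3255  0.7145] 0.044003576040267944 40.93506270985323
```

View pics/w12.png

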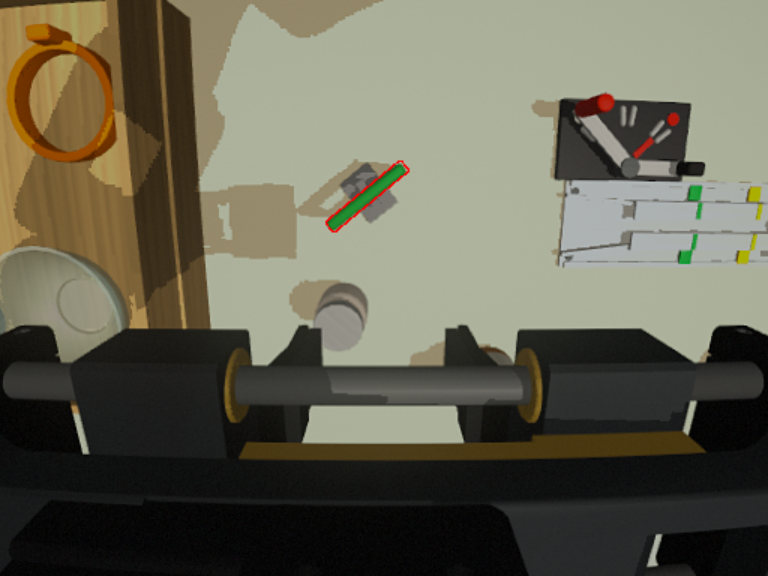

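>>> {"name": "drive_tool", "arguments": {"increments": [[[-5,-1.7,-8],[0,0,-10.2],5],[[-5,-1.7,-8],[0,0,-20.4],5],[[-5,-1.7,-8],[0,0,-30.6],5],[[-5,-1.7,-8],[0,0,-40.8],5],[[-5,-1.7,-8],[0,0,-51],5]]}}

```text
t: 31.5
eef_pos: [0.5606, -0.3244, 0.1744]
orientation: [-1.309, -2.855, -0.001]
wrist_force: [0.4, -0.7, -0.7]
grip_width: 0.579
finger_force: 0.0
```

>>> {"name": "drive_tool", "arguments": {"increments": [[[0,0,-4],[0,0,0],5],[[0,0,-8],[0,0,0],5],[[0,0,-12],[0,0,0],5],[[0,0,-13.4],[0,0,0],5],[[0,0,-13.4],[0,0,0],5]]}}

```text
t: 32.12
eef_pos: [0.5604, -0.3254, 0.0399]
orientation: [-1.302, -2.858, -0.001]
wrist_force: [0.8, 0.4, 0.4]
grip_width: 0.577
finger_force: 0.0
```

>>> {"name": "drive_tool", "arguments": {"increments": [[[0,0,0],[0,0,0],0],[[0,0,0],[0,0,0],0],[[0,0,0],[0,0,0],0],[[0,0,0],[0,0,0],0],[[0,0,0],[0,0,0],0]]}}

```text
t: 32.75
eef_pos: [0.5603, -0.3269, 0.0403]
orientation: [1.305, 2.858, 0.0]
wrist_force: [0.8, -0.3, 1.6]
grip_width: 0.109
finger_force: 30.0
```

>>> {"name": "drive_tool", "arguments": {"increments": [[[0,0,0],[0,0,0],0],[[0,0,0],[0,0,0],0]]}}

```text
t: 33.0
eef_pos: [0.5604, -0.3269, 0.0403]
orientation: [1.305, 2.858, -0.0]
wrist_force: [0.3, 0.0, 1.1]
grip_width: 0.11
finger_force: 30.0
```

>>> {"name": "drive_tool", "arguments": {"increments": [[[0,0,3],[0,0,0],0],[[0,0,7],[0,0,0],0],[[0,0,10],[0,0,0],0],[[0,0,10],[0,0,0],0]]}}

```text
t: 33.5
eef_pos: [0.5618, -0.328, 0.1426]
orientation: [1.302, 2.853, -0.002]
wrist_force: [-0.4, -0.4, -0.3]
grip_width: 0.109
finger_force: 30.0
```

>>> {"name": "drive_tool", "arguments": {"increments": [[[0.5,5,0],[0,0,10],0],[[1,10,0],[0,0,20.5],0],[[1.5,15,0],[0,0,31],0],[[2,20,0],[0,0,41.5],0],[[2.3,23.4,0],[0,0,51],0]]}}

```text
t: 34.12
eef_pos: [0.5817, -0.09, 0.138]
orientation: [0.064, -3.137, -0.003]
wrist_force: [0.6, 0.7, -1.2]
grip_width: 0.114
finger_force: 30.0
```

>>> {"name": "drive_tool", "arguments": {"increments": [[[0,0,-3],[0,0,0],0],[[0,0,-6],[0,0,0],0],[[0,0,-6],[0,0,0],0],[[0,0,-6],[0,0,0],0]]}}

```text
t: 34.62
eef_pos: [0.5833, -0.093, 0.0799]
orientation: [0.053, -3.141, -0.0]
wrist_force: [0.1, -0.2, -0.3]
grip_width: 0.118
finger_force: 30.0
```

```bash
python3 - <<'E'
from h import *
c=ctrl.capture("wrist"); p,M=tool(); print(p,np.degrees(np.arctan2(M[1,1],M[0,1])),ctrl.get_state()["grip_width"])
for r in rail_lat(c,("green","yellow")): print(r)
for s in(70,90):
  q,f=fitheld(c,"green",[p[0],p[1],1.605],p[2]-.0403,s=s); print(q.round(4),f)
g=cv2.cvtColor(c["frame"],cv2.COLOR_RGB2GRAY); print(g[165:200,240])
for z in(0,.006): print(onplane(c,[[240,179],[240,180],[240,181],[240,182],[240,183]],p[2]-.0403+z)[:,0].round(4))
E
```

```text
[ 0.58385999 -0.09319998  0.08057727] 91.91578163817898 0.11089556391126404
('green', array([0.5757, 0.0166]), np.float64(0.0764), (array([0.5797, 0.015 ]), np.float64(0.0166)))
('yellow', array([0.5776, 0.0874]), np.float64(0.0846), (array([0.577, 0.082]), np.float64(0.0161)))
[ 0.5848 -0.0929  1.6088] 0.042814482003450394
[ 0.5848 -0.0932  1.5978] 0.06271544098854065
[137 135 134 134 135 135 133 134 134 133 133 134 135 122  79  65  82  85
  84  84  85  83  84  85  86  85  84  84  83  84  84  78  63  52  54]
[0.5658 0.5666 0.5675 0.5683 0.5692]
[0.5644 0.5652 0.5661 0.5669 0.5677]
```

>>> {"name": "drive_tool", "arguments": {"increments": [[[-0.05,0,-1],[0,0,0],0],[[-0.05,0,-2],[0,0,0],0],[[-0.05,0,-3],[0,0,0],0],[[-0.05,0,-3.5],[0,0,0],0],[[-0.05,0,-3.5],[0,0,0],0]]}}

```text
t: 35.3
eef_pos: [0.5828, -0.0928, 0.0448]
orientation: [0.053, -3.141, -0.0]
wrist_force: [0.2, -0.0, -0.8]
grip_width: 0.111
finger_force: 30.0
```

>>> {"name": "drive_tool", "arguments": {"increments": [[[0,0,-0.05],[0,0,0],0],[[-0.03,1,-0.05],[0,0,0],0],[[-0.07,2,-0.05],[0,0,0],0],[[-0.1,3,-0.05],[0,0,0],0],[[-0.14,4,-0.05],[0,0,0],0]]}}

```text
t: 35.92
eef_pos: [0.5814, -0.0518, 0.0447]
orientation: [-0.054, 3.141, 0.0]
wrist_force: [-1.2, -1.1, -1.3]
grip_width: 0.11
finger_force: 30.0
```

>>> {"name": "drive_tool", "arguments": {"increments": [[[-0.05,1.5,0],[0,0,0],0],[[-0.1,3,0],[0,0,0],0],[[-0.14,4,0],[0,0,0],0],[[-0.14,4,0],[0,0,0],0]]}}

```text
t: 36.42
eef_pos: [0.5799, -0.0118, 0.0446]
orientation: [0.056, -3.141, 0.0]
wrist_force: [0.6, -0.5, -0.6]
grip_width: 0.113
finger_force: 30.0
```

```bash
python3 - <<'E'
from h import *
c=ctrl.capture("wrist"); p,_=tool(); print(p,ctrl.get_state()["wrist_force"],ctrl.get_state()["grip_width"])
for col in("green","yellow"): print(col,[(b[0],b[1].round(1),onplane(c,[b[1]],.004)[0].round(4)) for b in blobs(c,col,15) if b[1][1]<215])
q,f=fitheld(c,"green",[p[0],p[1],1.605],.004); print(q.round(4),f)
E
```

```text
[ 0.58010794 -0.01247835  0.04465534] [-1.12493287  0.56388523 -0.80727711] 0.1092924252008553
green [(np.int32(315), array([288.9, 160.9]), array([0.546 , 0.0146, 0.004 ])), (np.int32(1492), array([255.1, 202.1]), array([ 0.5824, -0.0119,  0.004 ])), (np.int32(116), array([289.7, 185.4]), array([0.5667, 0.0166, 0.004 ]))]
yellow [(np.int32(315), array([373.9, 160.8]), array([0.5432, 0.0852, 0.004 ])), (np.int32(131), array([376.8, 185.1]), array([0.5637, 0.0907, 0.004 ]))]
[ 0.5816 -0.0111  1.6196] 0.057006001472473145
```

>>> {"name": "drive_tool", "arguments": {"increments": [[[-0.05,1.5,0],[0,0,0],0],[[-0.09,2.7,0],[0,0,0],0],[[-0.09,2.7,-0.05],[0,0,0],0],[[-0.09,2.7,-0.05],[0,0,0],0]]}}

```text
t: 36.98
eef_pos: [0.5793, 0.0143, 0.0442]
orientation: [-0.054, 3.141, -0.0]
wrist_force: [-0.5, -0.4, -0.8]
grip_width: 0.11
finger_force: 30.0
```

>>> {"name": "drive_tool", "arguments": {"increments": [[[0,0,0],[0,0,0],3],[[0,0,0],[0,0,0],3],[[0,0,0],[0,0,0],3],[[0,0,0],[0,0,0],3],[[0,0,0],[0,0,0],3]]}}

```text
t: 37.6
eef_pos: [0.5792, 0.0141, 0.0442]
orientation: [-0.053, 3.141, -0.0]
wrist_force: [-0.2, -0.1, 0.1]
grip_width: 0.34
finger_force: 0.0
```

>>> {"name": "drive_tool", "arguments": {"increments": [[[0,0,2],[0,0,0],3],[[0,0,7],[0,0,0],3],[[0,0,13],[0,0,0],4],[[0,0,18],[0,0,0],5],[[0,0,21],[0,0,0],5]]}}

```text
t: 38.22
eef_pos: [0.5801, 0.0141, 0.2574]
orientation: [-0.053, 3.137, -0.001]
wrist_force: [0.4, 0.3, -0.5]
grip_width: 0.55
finger_force: 0.0
```

>>> {"name": "drive_tool", "arguments": {"increments": [[[1.5,4,0],[0,0,0],5],[[1.5,6,0],[0,0,0],5],[[1.5,6,0],[0,0,0],5]]}}

```text
t: 38.6
eef_pos: [0.593, 0.0754, 0.2534]
orientation: [0.057, -3.139, 0.0]
wrist_force: [0.4, 0.2, -0.2]
grip_width: 0.576
finger_force: 0.0
```

```bash
python3 - <<'E'
from h import *
c=ctrl.capture("wrist"); p,_=tool(); print(p,ctrl.get_state()["grip_width"])
for col in HUE: print(col,[(b[0],b[1].round(1),onplane(c,[b[1]],.004)[0].round(4)) for b in blobs(c,col,15) if b[1][1]<215])
for col,q0 in(("green",[.578,.0145,1.605]),("purple",[.572,.1555,1.605]),("blue",[.57,.2223,1.605])):
  q,f=fitheld(c,col,q0,.004); print(col,q.round(4),f)
cv2.imwrite("pics/w13.png",cv2.resize(c["frame"][:,:,::-1],(768,576)))
E
```

```text
[0.59315802 0.07433736 0.25336446] 0.5720362704616909
blue [(np.int32(1126), array([363., 155.]), array([0.5779, 0.2431, 0.004 ]))]
green [(np.int32(917), array([210.8, 153.8]), array([0.585 , 0.0058, 0.004 ]))]
purple [(np.int32(878), array([314.4, 153.5]), array([0.5787, 0.1664, 0.004 ]))]
yellow [(np.int32(99), array([262., 128.]), array([0.5431, 0.0835, 0.004 ])), (np.int32(35), array([262. , 140.3]), array([0.5617, 0.0843, 0.004 ])), (np.int32(117), array([262. , 168.9]), array([0.606 , 0.0862, 0.004 ]))]
green [0.5777 0.0146 1.5828] 0.062097638845443726
purple [0.5719 0.1538 1.6146] 0.12466323375701904
blue [0.5723 0.2212 1.607 ] 0.14926153421401978
```

View pics/w13.png

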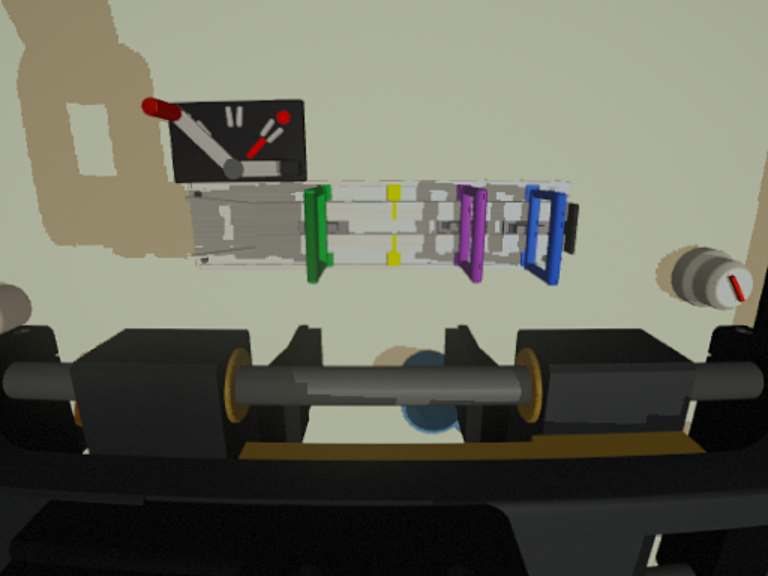

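All three stand upright near their tabs, and the lever is still in the white notch. Blue is ≈3 mm short, purple and green ≈0. Now throw the lever back.

>>> {"name": "drive_tool", "arguments": {"increments": [[[-3,-5,0],[0,0,0],6],[[-6,-10,0],[0,0,0],6],[[-9,-15,0],[0,0,0],6],[[-12.4,-20.1,0],[0,0,0],6],[[-12.4,-20.1,0],[0,0,0],6]]}}

```text
t: 39.28
eef_pos: [0.4673, -0.1307, 0.2538]
orientation: [0.041, -3.139, 0.001]
wrist_force: [-0.3, 0.4, -0.1]
grip_width: 0.686
finger_force: 0.0
```

>>> {"name": "drive_tool", "arguments": {"increments": [[[0,0,-6],[0,0,0],6],[[0,0,-12],[0,0,0],6],[[0,0,-18],[0,0,0],6],[[0,0,-22.8],[0,0,0],6],[[0,0,-22.8],[0,0,0],6]]}}

```text
t: 39.9
eef_pos: [0.4673, -0.125, 0.0228]
orientation: [0.053, -3.133, -0.007]
wrist_force: [-1.1, 0.7, 0.4]
grip_width: 0.69
finger_force: 0.0
```

>>> {"name": "drive_tool", "arguments": {"increments": [[[0,0,0],[0,0,0],0],[[0,0,0],[0,0,0],0],[[0,0,0],[0,0,0],0],[[0,0,0],[0,0,0],0],[[0,0,0],[0,0,0],0]]}}

```text
t: 40.52
eef_pos: [0.4704, -0.127, 0.0267]
orientation: [-0.053, 3.14, -0.001]
wrist_force: [0.2, 0.1, 0.1]
grip_width: 0.206
finger_force: 0.0
```

>>> {"name": "drive_tool", "arguments": {"increments": [[[0,0,0],[0,0,0],0],[[0,0,0],[0,0,0],0],[[0,0,0],[0,0,0],0]]}}

```text
t: 40.9
eef_pos: [0.4703, -0.1268, 0.0265]
orientation: [-0.053, 3.141, -0.0]
wrist_force: [-0.8, 2.0, 6.2]
grip_width: 0.17
finger_force: 30.0
```

>>> {"name": "drive_tool", "arguments": {"increments": [[[-0.9,1.0,0],[0,0,0],0],[[-1.6,2.2,0],[0,0,0],0],[[-2.2,3.7,0],[0,0,0],0],[[-2.4,5.2,0],[0,0,0],0],[[-2.1,7.4,0],[0,0,0],0]]}}

```text
t: 41.52
eef_pos: [0.4475, -0.0537, 0.026]
orientation: [0.05, -3.138, 0.001]
wrist_force: [-3.4, -7.0, -0.1]
grip_width: 0.172
finger_force: 30.0
```

>>> {"name": "drive_tool", "arguments": {"increments": [[[0.5,1.4,0],[0,0,0],0],[[1.1,2.4,0],[0,0,0],0],[[1.8,3.3,0],[0,0,0],0],[[1.9,3.4,0],[0,0,0],0],[[1.9,3.4,0],[0,0,0],0]]}}

```text
t: 42.15
eef_pos: [0.4664, -0.0192, 0.0257]
orientation: [0.052, -3.137, 0.0]
wrist_force: [-3.1, -4.3, 1.8]
grip_width: 0.173
finger_force: 30.0
```

>>> {"name": "drive_tool", "arguments": {"increments": [[[0,0,0],[0,0,0],0],[[0,0,0],[0,0,0],5],[[0,0,0],[0,0,0],5],[[0,0,0],[0,0,0],5],[[0,0,0],[0,0,0],5]]}}

```text
t: 42.78
eef_pos: [0.4683, -0.0187, 0.0262]
orientation: [-0.053, 3.141, -0.0]
wrist_force: [0.4, -0.2, 0.2]
grip_width: 0.522
finger_force: 0.0
```

>>> {"name": "drive_tool", "arguments": {"increments": [[[0,0,5],[0,0,0],5],[[0,0,10],[0,0,0],5],[[0,0,16],[0,0,0],5],[[3,2,22],[0,0,0],5],[[8,4,23],[0,0,0],5]]}}

```text
t: 43.4
eef_pos: [0.5496, 0.0212, 0.2609]
orientation: [-0.051, 3.134, -0.003]
wrist_force: [1.8, -0.4, -0.1]
grip_width: 0.578
finger_force: 0.0
```

```bash
python3 - <<'E'
from h import *
c=ctrl.capture("wrist"); p,_=tool(); print(p)
for col,q0 in(("green",[.578,.0145,1.605]),("purple",[.572,.1555,1.605]),("blue",[.57,.2223,1.605])):
  q,f=fitheld(c,col,q0,.004); print(col,q.round(4),f)
cv2.imwrite("pics/w14.png",cv2.resize(c["frame"][:,:,::-1],(768,576)))
E
```

```text
[0.5591779  0.0233838  0.26207124]
green [0.5767 0.0133 1.5746] 0.06837788969278336
purple [0.5732 0.1545 1.6417] 0.16684958338737488
blue [0.5731 0.2217 1.5984] 0.15405596792697906
```

View pics/w14.png

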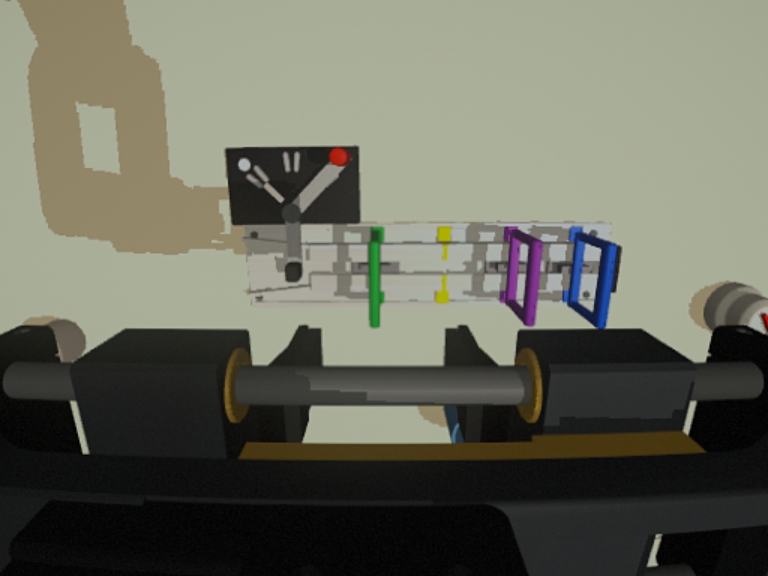

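The lever covers the red mark, its stop finger crosses the slot, and all three dividers stand on their tabs. Handing in.

```bash
python3 -c "
from plant import ctrl
print(ctrl.finish_job())"
```

```text
the job is handed in; nothing more can be done
None
```

I handed the job in: the blue, purple and green dividers stand upright on their tabs (blue about 3 mm short of its tab's middle, within the 8 mm limit), the gate lever is back in the red notch, and I did not touch the bystanders; the hand-in returned no verdict.

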